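# Load the UV curing box and set its lamp height

### The arm

A 7-joint arm with a two-finger parallel gripper is mounted at the origin on a cart in front of the work surface, level with it; the furniture and walls round the work are solid. World frame = base frame: x ahead of the robot, y to its left, z up, the work surface at z = 0. Lengths are in m, angles in rad, forces in N, time in s.
With the tool pointing down it reaches from about 0.4 to 0.85 m from the base axis. Payload 4.5 kg.
Tool frame: the origin (TCP) lies between the finger pads; the fingertips stand 11 mm ahead of it and the grasp point (between the pads) lies 8 mm behind it (r.nose_length is the distance from the TCP to the fingertips, in m); z points along the fingers, y is the line along which they close (so a half turn about z gives the same grasp; the last joint's range is limited). The gripper opens to 88 mm and grips with 3 to 60 N. Pads are 18 mm wide; open, the fingers measure 123 mm over their backs; the gripper's body (75 mm by 187 mm) begins 45 mm behind the grasp point.
Start: joints at [-1.133, 0.689, -0.195, 1.565, 0.157, 0.902, -0.215], TCP at [0.246, 0.575, 0.211] pointing down, gripper open.
Joint ranges: [-3.01, 3.01], [-0.46, 2.08], [-1.47, 1.51], [0.13, 2.56], [-1, 4.14], [0.04, 2.09], [-2.66, 2.66]. Speed limits (rad/s): [2.57, 2.57, 3.14, 3.14, 3.14, 3.14, 3.14].

### API

Orientations are given as a unit quaternion [x, y, z, w].
In Python, from plant import get_state, snapshot, camera_model, r gives the robot as it stands.
- The arm moves only by the shell command python3 -m inch 'ROWS' [FORCE]. ROWS is text: rows parted by semicolons, each of 7 numbers parted by spaces: the opening, from -1 (shut) to 1 (fully open), then the shift along the tool's x, y, z in m, then the turn, a rotation vector about the tool's x, y, z in rad. A call has 1 to 20 rows; each row shifts and turns the commanded pose from where the row before left it, along the tool's axes as they then stand; what a row does not reach is not made up. A row lasts 1/12 s, in which the tool goes at most 41.7 mm and 7.16 degrees, less where a joint would pass 70% of its speed; a pose out of reach is approached as far as the arm can. A call is refused whole if a number of a shift passes 0.0417 or a number of a turn 0.125, either way. A call with a gripper value outside its range is refused whole. The fingers move at their own pace and stop on an object; FORCE is the grip in N (left out, the last holds). Time passes only in rows, so rows that do not move let the fingers close. It gives the time, the measured TCP pose, the force, the opening and the grip force at its end, in the units of the state.
- get_state(): the state, without advancing time (a new reading comes with each control period).
- snapshot(name): name is "scene" or "top" or "wrist"; returns (picture, depth): 480x640x3 uint8, red, green, blue; 480x640 float32, m along the optical axis (not along the pixel's ray), 0 where there is no reading.
- camera_model(name): a dict with "intrinsics" (3x3 intrinsics, pixels), "dist" ([k1, k2, p1, p2, k3] as OpenCV has them; the pictures are not rectified), "view" (4x4, takes a point from world to camera coordinates). Camera axes: x right, y down, z forward; pixel columns grow to the right and rows downward; lengths in m; the calibration is good to about 2 mm. A picture is of the moment at which its call begins: read the wrist's pose just before it. camera_model takes no time and is no camera call; for the wrist camera it gives the pose at the moment of the call.
- r.finish_job(): hands the job in; it is judged then, once.
The state is a dict: "clock": time; "q": joint angles; "qd": joint speeds; "joint_torque": joint torques, N m; "tool_pos": TCP position; "eef_rot": TCP orientation; "contact_force": force on the tool from outside, world axes, zero at the start; "moment": the same for the moment, N m; "opening": opening from 0.0 (shut) to 1.0 (fully open); "finger_force": force on a finger pad.
Only numpy, scipy, OpenCV 4.12 (cv2) and the standard library are available. Lean on these libraries where they do the work, as an engineer would, in place of code of your own. Each camera call takes 0.05 s, during which the arm holds its last target. There are 200 camera calls.

### The job

Cure the glass drawer pulls that lie on the bench: lift the thumb latch of the curing box's amber guard gate and swing the gate open, pull the drawer out, and lay every pull flat in it, brass studs up. Slide the drawer fully home, shut the gate so that the latch bar drops back into its catch, and turn the black lamp-height knob on the roof until the dial needle points at the brass index on its rim (the lamp may be set at any time). Leave the other things on the bench where they are.

Things in the scene. Friction and masses are not known exactly. Their poses are not given: they have to be found in the camera images.
- cure_box: Grey bench-top UV curing box, 240 mm deep (x), 240 wide (y), 134 high to its flat roof; a finned lamp head on the rear of the roof reaches up to 200 mm. Origin on the bench under the middle of its front edge; x points into the box (away from the robot), y left, z up. Its mouth is 168 mm wide between two stiles 36 mm wide; the roof begins 46 mm behind the front.
- gate (a joint): Guard gate at the front: aluminium frame, amber panel, 164 mm wide, 68 to 128 mm above the bench, 8 mm thick. Radians: 0 shut, grows as its free right-hand edge swings out to the robot (clockwise seen from above), up to 1.8; stays where left (friction 0.06 N m). Shut, it blocks the drawer. It cannot leave 0 until the latch bar is lifted over the lip of its catch.
- gate_hinge (a point): Point on the gate's upright hinge axis at the left of the mouth, half-way up the gate. The point turns with the gate: its -y points along the gate to the free edge, its -x out of the gate's front face.
- latch (a joint): Gravity latch bar (0.14 kg, 172 mm long) on the gate's front, pivoted 30 mm from the hinge axis; its free end lies behind the lip of a catch on the right-hand stile. Radians: 0 level (down), grows as it is lifted, to 0.45; 0.1 (9 mm up at its knob) clears the lip. It falls by its weight. The lip's front slopes: as the gate is pushed shut the bar rides up it and drops in by itself.
- latch_knob (a point): Middle of the latch bar's round black thumb knob: a level post 14 mm thick, 32 mm long, 20 mm flange at its front end. The point is 33.5 mm in front of the gate's middle plane, 120 mm from the hinge axis, 96 mm above the bench. Pinch it from above, fingers left and right of it. It moves with bar and gate; x along the post towards the gate, -y along the bar to its free end.
- drawer (a joint): Drawer of the box, m: 0 fully home, grows as it slides out towards the robot, up to 0.17 (fully out: the whole inside is then clear of the roof). Friction about 1 N.
- drawer_grip (a point): Point on the drawer's upright grip post, 14 mm thick (18 mm cap at the top), 108 mm above the bench; the post rises from 90 to 124 mm, 29 mm in front of the drawer's front panel, in the recess behind the shut gate. The front panel is 152 mm wide, its top edge 121 mm above the bench.
- drawer_in (a point): Centre of the drawer's inside floor, 74 mm above the bench; the inside is 168 mm along x (into the box) and 132 mm along y, with side and back walls 18 mm high above the floor and the front panel 47 mm above it. The pulls may lie anywhere on the floor, in any direction (two rows of two fit, long sides along x).
- lamp_knob (a joint): Black round lamp-height knob, upright axis, on the roof. Radians, grows turning clockwise seen from above, 0 to 7.6; friction about 0.05 N m; stays where it is left.
- knob_grip (a point): Point on the axis of the lamp-height knob, 156 mm above the bench (knob 38 mm in diameter, 28 mm tall, from 138 to 166 mm).
- needle (a joint): Dial needle, geared to the lamp-height knob at 0.4 rad per rad of the knob. Radians: 0 points left (+y of the box), grows clockwise seen from above, pi/2 points away from the robot. The dial is a white disc 100 mm in diameter, 4 mm thick, on the roof to the left of the knob.
- needle_tip (a point): Tip of the needle, 35 mm from the dial's centre.
- index (a joint): Small brass index (9 mm wide, pointed inwards) on the rim of the dial, preset to the wanted lamp height, not to be moved; radians as for the needle. At the start the needle always stands anticlockwise of it by 0.4 to 1.6 rad.
- index_tip (a point): The point, 35 mm from the dial's centre, that the index points at: the needle's tip must come here.
- pull_1_mid (a point): Green glass drawer pull, a bar 62 x 26 x 15 mm with two brass studs (9 mm thick, 13 mm tall) standing up on it 21 mm either side of its middle; about 0.09 kg. Its position is the middle of the glass bar, 7.5 mm above its underside; x runs along the bar, z points up on the stud side. It may be absent (None).
- pull_2_mid (a point): Green glass drawer pull, a bar 62 x 26 x 15 mm with two brass studs (9 mm thick, 13 mm tall) standing up on it 21 mm either side of its middle; about 0.09 kg. Its position is the middle of the glass bar, 7.5 mm above its underside; x runs along the bar, z points up on the stud side. It may be absent (None).
- pull_3_mid (a point): Green glass drawer pull, a bar 62 x 26 x 15 mm with two brass studs (9 mm thick, 13 mm tall) standing up on it 21 mm either side of its middle; about 0.09 kg. Its position is the middle of the glass bar, 7.5 mm above its underside; x runs along the bar, z points up on the stud side. It may be absent (None).
- pull_4_mid (a point): Green glass drawer pull, a bar 62 x 26 x 15 mm with two brass studs (9 mm thick, 13 mm tall) standing up on it 21 mm either side of its middle; about 0.09 kg. Its position is the middle of the glass bar, 7.5 mm above its underside; x runs along the bar, z points up on the stud side. It may be absent (None).
- cutting_oil: Small bottle with red cap, 35 x 35 x 73 mm, origin at its underside; a bystander.
- tin_1: Flat round tin, 62 mm across, 24 mm high, origin at its underside; a bystander among the pulls.
- abrasive_stone: Dark stone bar 26 x 98 x 20 mm, origin at its underside; a bystander.
- marker_pen: Pen 13 x 126 x 15 mm, origin at its underside; a bystander.
There are look-alikes about, which are no part of the job. Leave any pink or turquoise look-alike of the part that bears pull_4_mid alone. Leave any blue look-alike of the part that bears pull_2_mid alone.

How it is judged:
On the way, in this order (a step that is already met when the one before it is completed fails the run):
1. the gate is swung open (over 1.2 rad) (value of joint gate above 1.2 rad), for 0.1 s.
2. the drawer is pulled out (over 140 mm) (value of joint drawer above 0.14 m), for 0.1 s.
3. all pulls present lie flat in the drawer, studs up (x of pull_1_mid in the frame of drawer_in between -0.086 and 0.086 m and y of pull_1_mid in the frame of drawer_in between -0.068 and 0.068 m and z of pull_1_mid in the frame of drawer_in between 0.002 and 0.013 m and angle between each of pull_1_mid, pull_2_mid, pull_3_mid, pull_4_mid's own z axis and vertical below 0.2 rad and x of pull_2_mid in the frame of drawer_in between -0.086 and 0.086 m and y of pull_2_mid in the frame of drawer_in between -0.068 and 0.068 m and z of pull_2_mid in the frame of drawer_in between 0.002 and 0.013 m and x of pull_3_mid in the frame of drawer_in between -0.086 and 0.086 m and y of pull_3_mid in the frame of drawer_in between -0.068 and 0.068 m and z of pull_3_mid in the frame of drawer_in between 0.002 and 0.013 m and x of pull_4_mid in the frame of drawer_in between -0.086 and 0.086 m and y of pull_4_mid in the frame of drawer_in between -0.068 and 0.068 m and z of pull_4_mid in the frame of drawer_in between 0.002 and 0.013 m), for 0.2 s.
4. the drawer is slid home, the pulls in it (all of step 3 and value of joint drawer below 0.008 m), for 0.2 s.
5. the gate is shut and the latch bar lies in its catch (all of step 4 and value of joint each of gate, latch below 0.04 rad), for 0.2 s.
At the end, for the whole second after the job is handed in: Every pull present lies flat on the drawer floor, studs up (within 0.2 rad); the drawer is home within 8 mm, the gate shut within 0.04 rad, the latch bar down in its catch within 0.04 rad, and the needle's tip within 3 mm of the index point (all of step 5 and horizontal distance between needle_tip and index_tip below 0.003 m); the robot touches nothing.
It fails at once if a bystander (oil bottle, tin, stone, pen) is shifted by more than 50 mm (distance of any of cutting_oil, tin_1, abrasive_stone, marker_pen from where it was at the start of the episode above 0.05 m).
Of pull_1, pull_2, pull_3, pull_4 only 2 to 4 are there at a start; the rules pass over those that are not, and their reading is None.
At some moment in a run one of pull_1, pull_2, pull_3, pull_4 may be knocked a few centimetres aside while the robot is not near it.
Once in a run the grip may slacken for a moment while it holds something.
It also fails if it takes over 210 s, if anything falls off the work surface, if the arm or the gripper's body presses on something with over 40 N, if the wrist force passes 120 N, or if a joint passes its speed limit or range.

## Working session

There is one attempt and no reset: what is moved stays moved. The work goes in short steps, Python scripts to look and compute and a shell command to move; the robot and the scene stay as the last step left them, time stands still between calls to the robot, and variables do not carry over. Pictures are saved under pics/ and viewed, at most 14 in all, crops included, and the job is handed in when it is done.

```bash
ls; mkdir -p pics
cat > h.py <<'E'
import numpy as np, cv2
from plant import get_state, snapshot, camera_model, r
from scipy.spatial.transform import Rotation as R
def grab(n,tag):
    m=camera_model(n); im,d=snapshot(n); np.savez('pics/%s.npz'%tag,im=im,d=d,K=m['intrinsics'],dist=m['dist'],V=m['view'])
    cv2.imwrite('pics/%s.png'%tag,im[:,:,::-1]); return im,d
def load(tag): return np.load('pics/%s.npz'%tag)
def ray(D,u,v):
    p=cv2.undistortPoints(np.array([[[u,v]]],float),np.array(D['K'],float),np.array(D['dist'],float))[0,0]
    V=D['V']; Rc=V[:3,:3]; t=V[:3,3]; return -Rc.T@t, Rc.T@np.array([p[0],p[1],1.])
def atz(D,u,v,z):
    o,d=ray(D,u,v); return o+d*(z-o[2])/d[2]
def dep(D,u,v,k=1):
    a=D['d'][int(v)-k:int(v)+k+1,int(u)-k:int(u)+k+1]; a=a[a>0]; o,d=ray(D,u,v); return o+d*np.median(a)
def proj(D,P):
    V=D['V']; q,_=cv2.projectPoints(np.array(P,float).reshape(-1,3),cv2.Rodrigues(V[:3,:3])[0],V[:3,3],np.array(D['K'],float),np.array(D['dist'],float)); return q[:,0]
def st():
    s=get_state(); e=R.from_quat(s['eef_rot']); print('t',round(s['clock'],2),'p',np.round(s['tool_pos'],4),'F',np.round(s['contact_force'],1),'op',round(float(s['opening']),3),'ff',s['finger_force']); print(np.round(e.as_matrix(),3).tolist(),'q',np.round(s['q'],2)); return s,e
def go(P,yaw=None):
    "tool-frame shift to world P for current pose; yaw turn about tool z so that y-axis dir gets yaw"
    s=get_state(); e=R.from_quat(s['eef_rot']); d=e.inv().apply(np.array(P)-s['tool_pos']); return np.round(d,4)
E
python3 - <<'E'
from h import *
st()
for n in('scene','top'): grab(n,n+'0')
E
```

```text
pics
t 0.0 p [0.2453 0.5741 0.2099] F [-0.5 -0.3  0.2] op 1.001 ff 0.0
[[-0.92, 0.393, -0.001], [0.393, 0.92, -0.002], [-0.0, -0.002, -1.0]] q [-1.13  0.69 -0.19  1.57  0.16  0.9  -0.22]
```

View pics/top0.png

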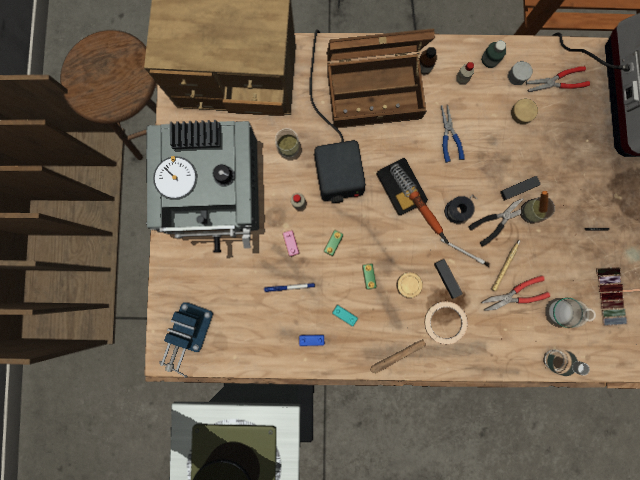

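View pics/scene0.png

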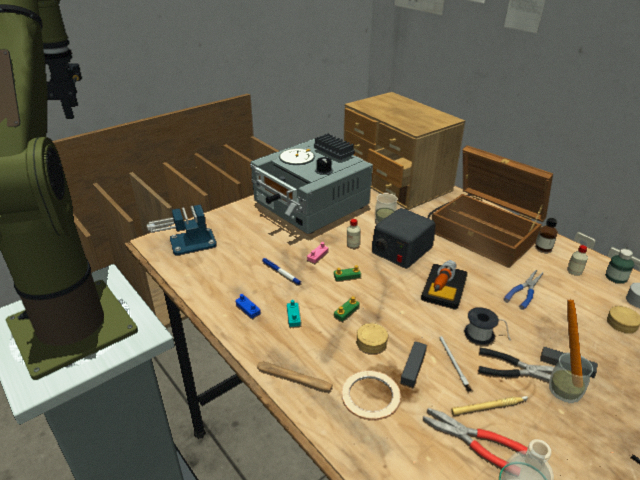

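The top picture shows the curing box at (203,180), its dial at (174,177) and knob at (224,174), and the gate along row ~235. There are five bars:
- Green bars with brass studs are at (333,243) and (369,276). These fit the description.
- Pink (291,243), turquoise (345,316) and blue (312,341) are look-alikes, so I leave them alone.

I'll confirm this in an enlarged crop.

Run:
```python
from h import *
D=load('top0'); im=D['im'][:,:,::-1]
a=cv2.resize(im[110:260,135:270],None,fx=4,fy=4,interpolation=cv2.INTER_CUBIC)
b=cv2.resize(im[225:360,275:390],None,fx=2.2,fy=2.2,interpolation=cv2.INTER_CUBIC)
c=np.zeros((600,800,3),np.uint8); c[:a.shape[0],:a.shape[1]]=a; c[:b.shape[0],541:541+b.shape[1]]=b[:,:259]
cv2.imwrite('pics/crop1.png',c)
g=cv2.cvtColor(D['im'],cv2.COLOR_RGB2HSV)
m=((g[:,:,0]>38)&(g[:,:,0]<80)&(g[:,:,1]>90)&(g[:,:,2]>60)).astype(np.uint8)
n,l,s,ct=cv2.connectedComponentsWithStats(m)
for i in range(1,n):
    if s[i,4]>25:
        pts=np.argwhere(l==i)[:,::-1]; w=np.array([atz(D,u,v,.015)[:2] for u,v in pts],np.float32)
        print(i,s[i],ct[i],'world rect',cv2.minAreaRect(w*1000))
# box corners: roof pixels guesses
for u,v,z in[(148,122,.134),(256,120,.134),(148,229,.134),(258,228,.134)]: print(u,v,atz(D,u,v,z),dep(D,u,v))
for u,v in[(224,174),(174,177),(200,150),(240,200),(165,205)]: print(u,v,dep(D,u,v))
print(np.linalg.inv(D['V'])[:3,3])
# cluster other items
for u,v in[(410,286),(298,201),(450,280),(290,287)]: print(u,v,dep(D,u,v))
```

```text
148 122 [0.81700839 0.19656894 0.134     ] [ 1.15830826  0.57246383 -0.79981413]
256 120 [ 0.82293055 -0.05398941  0.134     ] [ 0.87224996 -0.03314176  0.00116916]
148 229 [0.56793682 0.18436934 0.134     ] [ 0.68076964  0.54750805 -0.79574326]
258 228 [ 0.57310664 -0.06513704  0.134     ] [ 0.58727503 -0.04877257  0.02193172]
224 174 [0.68791946 0.00833907 0.16613823]
174 177 [0.68628858 0.12765693 0.14098062]
200 150 [0.75152385 0.07284852 0.13343629]
240 200 [ 0.63638658 -0.02268161  0.13376141]
165 205 [0.62310958 0.14773486 0.13438808]
[ 0.44412174 -0.21411445  1.15423719]
410 286 [ 0.44838885 -0.42622217  0.02261171]
298 201 [ 0.64757349 -0.15012342  0.06949429]
450 280 [ 0.46438265 -0.52529816  0.02031476]
290 287 [ 0.44192559 -0.13055961  0.01087363]
```

View pics/crop1.png

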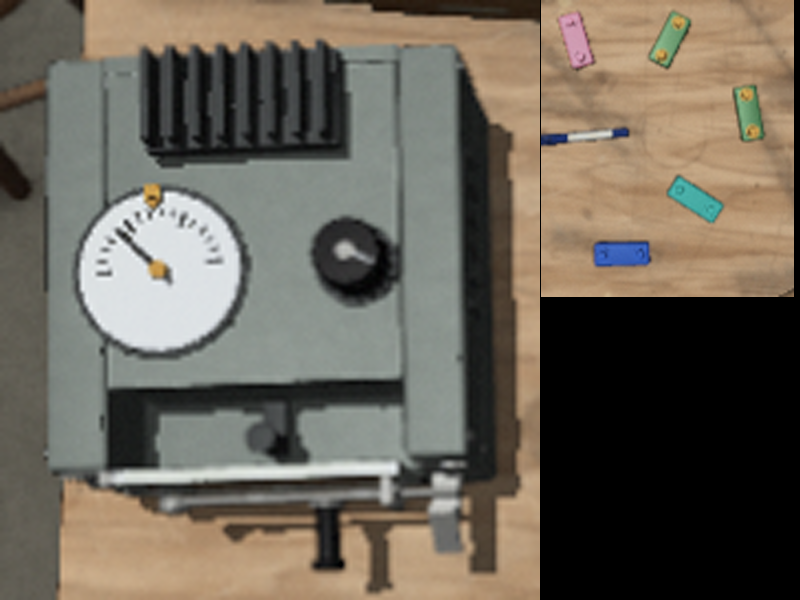

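The crop shows two green bars with brass studs, and the pink, turquoise and blue look-alikes. The box's roof corners in the crop are (50,60), (455,47), (50,468) and (467,470). The latch knob is at (327,540) and the drawer post at (265,437). The needle runs from (157,270) to (120,232), and the index point is at (152,207).

Run:
```python
from h import *
D=load('top0')
f=lambda x,y:(135+x/4-.4,110+y/4-.4)
P={k:atz(D,*f(*c),.134) for k,c in dict(BL=(50,60),BR=(457,47),FL=(50,468),FR=(467,470)).items()}
for k in P: print(k,np.round(P[k],4))
print('d',np.linalg.norm(P['FL']-P['FR']),np.linalg.norm(P['FL']-P['BL']))
print('lk',atz(D,*f(327,510),.096),atz(D,*f(327,563),.1)); print('post',atz(D,*f(265,437),.124))
print('knob',atz(D,*f(346,250),.166)); c=atz(D,*f(157,270),.142); n=atz(D,*f(120,232),.142); i=atz(D,*f(152,207),.142)
print(c,n,i,np.linalg.norm((n-c)),np.linalg.norm(i-c))
ux=(P['BL']-P['FL'])/np.linalg.norm(P['BL']-P['FL']); uy=np.array([-ux[1],ux[0]]);
for q in (n,i): print('ang',np.arctan2((q-c)@ux,(q-c)[:2]@uy))
g=cv2.cvtColor(D['im'],cv2.COLOR_RGB2HSV); print(g[248,330],g[276,370],g[270,368])
a=D['im'].astype(int); m=((a[:,:,1]-a[:,:,0]>15)&(a[:,:,1]-a[:,:,2]>5)).astype(np.uint8); m[:225]=0;m[360:]=0;m[:,:270]=0;m[:,400:]=0
m=cv2.morphologyEx(m,cv2.MORPH_CLOSE,np.ones((5,5)))
n,l,s,ct=cv2.connectedComponentsWithStats(m)
for k in range(1,n):
    if s[k,4]>40:
        pts=np.argwhere(l==k)[:,::-1]; w=np.array([atz(D,u,v,.015)[:2] for u,v in pts],np.float32)
        (cx,cy),_,_=cv2.minAreaRect(w*1000); ww=w-w.mean(0); _,S,vt=np.linalg.svd(ww); print(s[k],ct[k],'rect',cv2.minAreaRect(w*1000),'axis',vt[0],a[int(ct[k][1]),int(ct[k][0])])
```

```text
BL [0.8108 0.1984 0.134 ]
BR [ 0.8196 -0.0376  0.134 ]
FL [0.5734 0.1867 0.134 ]
FR [ 0.575  -0.0501  0.134 ]
d 0.23679676080993264 0.23771340482717046
lk [0.55541023 0.03721573 0.096     ] [0.52415119 0.03525882 0.1       ]
post [0.59382994 0.06748135 0.124     ]
knob [0.69216318 0.01493639 0.166     ]
[0.6858121  0.12764588 0.142     ] [0.70758096 0.14980463 0.142     ] [0.72217764 0.13210694 0.142     ] 0.03106273631882513 0.036638151277998174
ang 0.8256456208933484
ang 1.497856333114286
[ 19 151 196] [ 64  82 147] [ 26 112 134]
[324 231  19  25 183] [333.08196721 242.95081967] rect ((554.3192138671875, -236.83657836914062), (24.5721492767334, 59.351009368896484), 64.15447998046875) axis [-0.9063946  0.4224321] [115 162 119]
[363 264  13  25 176] [368.94886364 276.09659091] rect ((471.8661193847656, -326.5748291015625), (58.455284118652344, 24.429141998291016), 9.8209867477417) axis [-0.983898   -0.17873104] [114 163 120]
[332 305  26  21 257] [344.61478599 315.18677043] rect ((374.6067199707031, -266.5463562011719), (61.23915100097656, 25.190746307373047), 57.257904052734375) axis [0.5272559  0.84970653] [ 71 173 165]
```

The sizes and heights check out. The index is about 0.67 rad clockwise of the needle, which is about 1.68 rad of knob. Next I align the tool with the box and hover in front of it for a wrist view.

```bash
python3 -m inch '1 0 0 0 0 0 -.11;1 0 0 0 0 0 -.11;1 0 0 0 0 0 -.11;1 0 0 0 0 0 -.11;1 -.016 -.036 -.004 0 0 0;1 -.016 -.036 -.004 0 0 0;1 -.016 -.036 -.004 0 0 0;1 -.016 -.036 -.004 0 0 0;1 -.016 -.036 -.004 0 0 0;1 -.016 -.036 -.004 0 0 0;1 -.016 -.036 -.004 0 0 0;1 -.016 -.036 -.004 0 0 0;1 -.016 -.036 -.004 0 0 0;1 -.016 -.036 -.004 0 0 0;1 -.016 -.036 -.004 0 0 0;1 -.016 -.036 -.004 0 0 0;1 -.016 -.036 -.004 0 0 0;1 -.016 -.036 -.004 0 0 0;1 0 0 0 0 0 0;1 0 0 0 0 0 0'
python3 - <<'E'
from h import *
st(); grab('wrist','w1')
E
```

```text
clock: 1.77
tool_pos: [0.4883, 0.0765, 0.2664]
eef_rot: [-0.015, 1.0, -0.0, -0.0]
contact_force: [-0.5, 1.0, -1.3]
opening: 1.001
finger_force: 0.0
t 1.77 p [0.4883 0.0765 0.2664] F [-0.5  1.  -1.3] op 1.001 ff 0.0
[[-1.0, -0.03, -0.0], [-0.03, 1.0, -0.001], [0.0, -0.001, -1.0]] q [ 0.01  0.46 -0.38  1.87  0.22  0.85  1.11]
```

View pics/w1.png

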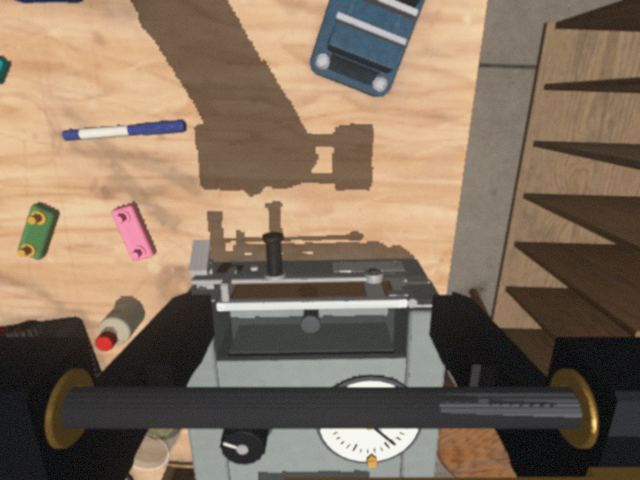

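The wrist picture shows the latch knob post from its flange at (273,238) to (276,274), the drawer post cap at (311,324), the gate's top bar along row ~304 from (218,307) to (408,303), and the lamp knob at (243,445).

```bash
cat > m.py <<'E'
from h import *
D=load('w1')
for n,u,v,z in[('flange',273,238,.106),('post mid',275,257,.103),('post base',276,272,.103),('drawer cap',311,323,.124),('gate L',218,308,.128),('gate R',408,304,.128),('lampknob',243,443,.166),('roofedge',225,354,.134),('roofedgeR',393,356,.134)]:
    print(n,np.round(atz(D,u,v,z),4),np.round(dep(D,u,v),4))
E
python3 m.py
```

```text
flange [0.521  0.0356 0.106 ] [0.5214 0.0355 0.1049]
post mid [0.5398 0.0369 0.103 ] [0.54   0.0368 0.1026]
post base [0.5543 0.0377 0.103 ] [0.5548 0.0375 0.1017]
drawer cap [0.5929 0.0704 0.124 ] [0.593  0.0704 0.124 ]
gate L [ 0.5783 -0.0096  0.128 ] [ 0.5783 -0.0096  0.1281]
gate R [0.5698 0.153  0.128 ] [0.5704 0.1533 0.1268]
lampknob [0.6862 0.0153 0.166 ] [0.6861 0.0153 0.1662]
roofedge [ 0.6201 -0.0042  0.134 ] [ 0.6416 -0.012   0.1032]
roofedgeR [0.6179 0.1432 0.134 ] [0.6202 0.144  0.1305]
```

```bash
python3 -m inch '-.1 -.0257 -.0205 .02 0 0 -.011;-.1 -.0257 -.0205 .02 0 0 -.011;-.1 0 0 .033 0 0 0;-.1 0 0 .033 0 0 0;-.1 0 0 0 0 0 0;-.1 0 0 0 0 0 0'
python3 -c "
from h import *
st(); print(go([.541,.037,.088]))"
```

```text
clock: 2.32
tool_pos: [0.5388, 0.0424, 0.1598]
eef_rot: [-0.031, 1.0, 0.0, -0.002]
contact_force: [-0.3, -0.5, 0.8]
opening: 0.568
finger_force: 0.0
t 2.32 p [0.5388 0.0424 0.1598] F [-0.3 -0.5  0.8] op 0.568 ff 0.0
[[-0.998, -0.062, -0.004], [-0.062, 0.998, 0.001], [0.004, 0.001, -1.0]] q [ 0.04  0.66 -0.33  1.87  0.32  0.67  1.15]
[-0.0021 -0.0056  0.0718]
```

```bash
python3 -m inch '-.1 -.0021 -.0056 .024 0 0 0;-.1 0 0 .024 0 0 0;-.1 0 0 .024 0 0 0;-.1 0 0 0 0 0 0;-1 0 0 0 0 0 0;-1 0 0 0 0 0 0;-1 0 0 0 0 0 0;-1 0 0 0 0 0 0;-1 0 0 0 0 0 0;-1 0 0 0 0 0 0' 20
python3 -c "
from h import *
st()"
```

```text
clock: 3.15
tool_pos: [0.5436, 0.0349, 0.0894]
eef_rot: [-0.029, 1.0, 0.0, 0.001]
contact_force: [-0.6, -0.3, 0.1]
opening: 0.019
finger_force: 0.0
t 3.15 p [0.5436 0.0349 0.0894] F [-0.6 -0.3  0.1] op 0.019 ff 0.0
[[-0.998, -0.058, 0.001], [-0.058, 0.998, 0.0], [-0.001, 0.0, -1.0]] q [ 0.01  0.77 -0.26  1.91  0.39  0.5   1.1 ]
```

Run:
```python
from h import *
st(); grab('wrist','w2'); grab('scene','s2')
a=load('w2')['im'][:,:,::-1]; b=load('s2')['im'][:,:,::-1]
c=np.vstack([cv2.resize(a,(400,300)),cv2.resize(b[130:250,220:380],(400,300),interpolation=cv2.INTER_CUBIC)]); cv2.imwrite('pics/c2.png',c)
```

```text
t 3.15 p [0.5436 0.0349 0.0894] F [-0.6 -0.3  0.1] op 0.019 ff 0.0
[[-0.998, -0.058, 0.001], [-0.058, 0.998, 0.0], [-0.001, 0.0, -1.0]] q [ 0.01  0.77 -0.26  1.91  0.39  0.5   1.1 ]
```

View pics/c2.png

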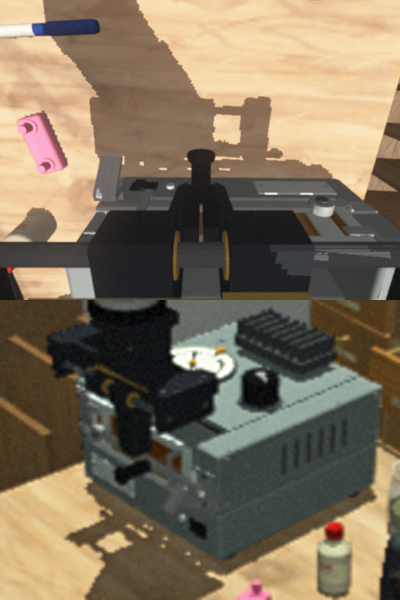

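The post's flange shows at (202,155), with the post running back between the closed fingers. The opening and force readings disagree with that, so I'll let the fingers settle and read again.

```bash
python3 -m inch '-1 0 0 0 0 0 0;-1 0 0 0 0 0 0;-1 0 0 0 0 0 0' 25
python3 - <<'E'
from h import *
D=load('w2'); d=D['d']
im=D['im'][:,:,::-1][220:420,220:430]; cv2.imwrite('pics/c3.png',cv2.resize(im,None,fx=2.85,fy=2.85,interpolation=cv2.INTER_CUBIC))
s=get_state(); 
for n,p in dict(knob=[.541,.037,.096],tip=np.array(s['tool_pos'])+[0,0,-.011]).items(): print(n,proj(D,p))
for u,v in[(322,255),(322,275),(322,300),(322,320),(300,330),(345,330)]: print(u,v,dep(D,u,v))
E
```

```text
clock: 3.5
tool_pos: [0.5431, 0.0349, 0.0886]
eef_rot: [-0.029, 1.0, 0.0, -0.0]
contact_force: [-0.2, 0.6, -0.4]
opening: 0.007
finger_force: 0.0
knob [[326.01608994 285.81300245]]
tip [[321.07702227 273.31745494]]
322 255 [0.52252185 0.03410413 0.10558883]
322 275 [0.53278981 0.03470046 0.10276031]
322 300 [0.54453102 0.03537497 0.10308802]
322 320 [0.55467368 0.03595914 0.10265084]
300 330 [0.53509144 0.0273627  0.14359044]
345 330 [0.53447222 0.04245956 0.14320607]
```

View pics/c3.png

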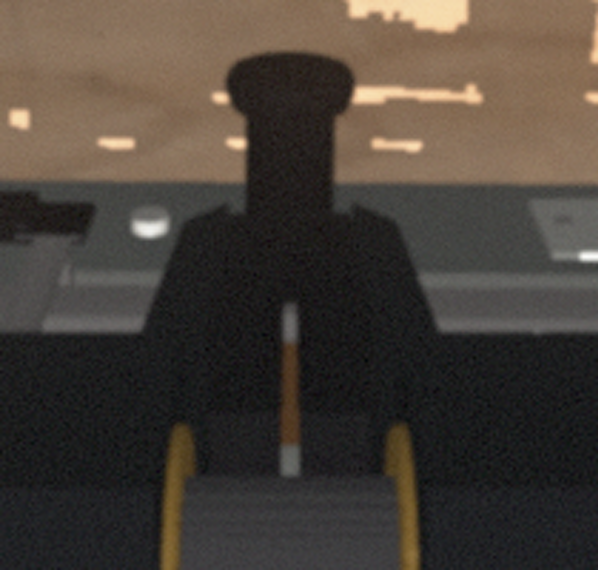

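The post runs back into the dark between the fingers, and shut pads at this pose would have to overlap it. A small lift will show whether it is held.

```bash
python3 -m inch '-1 0 0 -.005 0 0 0;-1 0 0 -.005 0 0 0;-1 0 0 -.005 0 0 0;-1 0 0 -.004 0 0 0;-1 0 0 0 0 0 0;-1 0 0 0 0 0 0' 25
python3 - <<'E'
from h import *
st(); grab('wrist','w4'); grab('scene','s4'); D=load('w4')
a=D['im'][:,:,::-1][200:440,170:490]; b=load('s4')['im'][:,:,::-1][150:230,230:340]
cv2.imwrite('pics/c4.png',np.hstack([cv2.resize(a,(400,300)),cv2.resize(b,(400,300),interpolation=cv2.INTER_CUBIC)]))
for u,v in[(322,250),(322,270)]: print(dep(D,u,v))
E
```

```text
clock: 4.0
tool_pos: [0.5434, 0.0349, 0.1081]
eef_rot: [-0.029, 1.0, 0.0, 0.0]
contact_force: [-0.2, -1.0, -0.8]
opening: 0.009
finger_force: 0.0
t 4.0 p [0.5434 0.0349 0.1081] F [-0.2 -1.  -0.8] op 0.009 ff 0.0
[[-0.998, -0.058, 0.001], [-0.058, 0.998, 0.0], [-0.001, 0.0, -1.0]] q [ 0.02  0.74 -0.28  1.9   0.37  0.55  1.12]
[0.52827012 0.03448121 0.1026729 ]
[0.53859257 0.03507599 0.10229265]
```

View pics/c4.png

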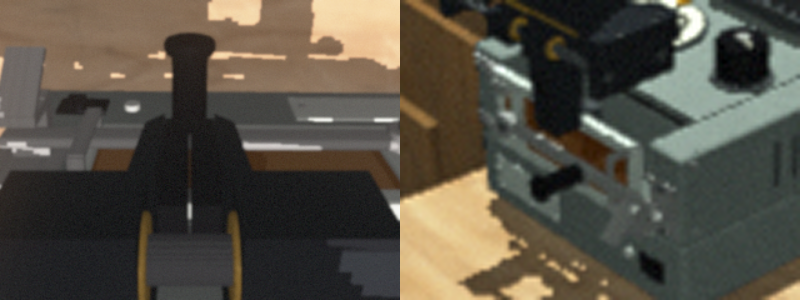

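Run:
```python
from h import *
print('nose',r.nose_length); D=load('s4'); s=get_state(); p=np.array(s['tool_pos'])
for dz in(0,-.011,-.02): print(dz,proj(D,p+[0,0,dz]))
print('knob c',proj(D,[.541,.037,.096]),proj(D,[.525,.036,.096]))
for u,v in[(383-0,0)][:0]: pass
# tip pix in crop (550,130)->full
f=lambda x,y:(230+(x-400)*110/400,150+y*80/300)
for c in[(550,120),(550,128),(540,100),(560,100),(555,182),(540,188),(570,178)]:
    u,v=f(*c); print(c,np.round((u,v)),dep(D,u,v,0))
```

```text
nose 0.011
0 [[273.97756593 194.18221333]]
-0.011 [[274.179439   197.91279266]]
-0.02 [[274.34323563 200.93914666]]
knob c [[273.05257477 198.08077927]] [[268.14473689 200.19939533]]
(550, 120) [271. 182.] [0.53774543 0.03621233 0.14414286]
(550, 128) [271. 184.] [0.53593479 0.03401463 0.13960103]
(540, 100) [268. 177.] [0.5336845  0.04113515 0.15853347]
(560, 100) [274. 177.] [0.53719115 0.0217038  0.16524852]
(555, 182) [273. 199.] [0.53408564 0.02863516 0.1009057 ]
(540, 188) [268. 200.] [0.52204218 0.02974583 0.10009217]
(570, 178) [277. 197.] [0.54613507 0.02750433 0.10019174]
```

Run:
```python
from h import *
D=load('w1'); print(np.linalg.inv(D['V'])[:3])
p=np.array([.4883,.0765,.2664])
print('tip proj',proj(D,p+[0,.044,-.011]),proj(D,p+[0,-.044,-.011]))
for u,v in[(205,300),(210,310),(200,330),(180,340),(440,300),(450,320),(470,340),(320,408),(100,380)]:
    print(u,v,np.round(dep(D,u,v)-p,4))
D=load('s4'); p=np.array([.5434,.0349,.1081])
for v in range(170,206,3): print(v,[np.round(dep(D,u,v,0)[[0,2]],3).tolist() for u in (266,270,274,278)])
```

```text
[[-2.88265210e-02  9.48474863e-01  3.15538376e-01  4.06283363e-01]
 [ 9.99584365e-01  2.74657262e-02  8.75959636e-03  7.42457879e-02]
 [-3.58233680e-04  3.15659736e-01 -9.48872385e-01  4.40230546e-01]]
tip proj [[410.14739283 277.27576158]] [[231.938262   272.53070836]]
205 300 [-0.0074 -0.0451  0.0323]
210 310 [-0.0021 -0.0439  0.0305]
200 330 [-0.0016 -0.044   0.0444]
180 340 [-0.0073 -0.0457  0.0598]
440 300 [-0.01    0.0456  0.0322]
450 320 [-0.0102  0.0449  0.0477]
470 340 [-0.01    0.0477  0.0598]
320 408 [-0.0246 -0.0009  0.1086]
100 380 [-0.0083 -0.0601  0.0815]
170 [[0.533, 0.174], [0.535, 0.18], [0.536, 0.186], [0.544, 0.185]]
173 [[0.531, 0.167], [0.536, 0.169], [0.535, 0.178], [0.548, 0.173]]
176 [[0.569, 0.122], [0.536, 0.161], [0.538, 0.167], [0.548, 0.165]]
179 [[0.571, 0.111], [0.536, 0.153], [0.534, 0.161], [0.546, 0.158]]
182 [[0.57, 0.103], [0.535, 0.145], [0.535, 0.152], [0.548, 0.147]]
185 [[0.559, 0.104], [0.571, 0.1], [0.536, 0.142], [0.574, 0.114]]
188 [[0.559, 0.094], [0.561, 0.101], [0.57, 0.099], [0.572, 0.106]]
191 [[0.567, 0.077], [0.559, 0.093], [0.562, 0.099], [0.571, 0.098]]
194 [[0.575, 0.059], [0.57, 0.073], [0.571, 0.08], [0.553, 0.106]]
197 [[0.521, 0.105], [0.531, 0.103], [0.54, 0.102], [0.55, 0.1]]
200 [[0.521, 0.096], [0.522, 0.104], [0.539, 0.094], [0.58, 0.06]]
203 [[0.575, 0.029], [0.525, 0.092], [0.58, 0.041], [0.578, 0.053]]
```

Two cameras put the real fingertips about 30 mm above the reported tool_pos, not 11 mm below it. Post and gate heights read correctly in the same pictures, so the error is in the tool. This explains the fingers closing above the knob. From here on I use tip z = tool_pos z + 0.030, and check it at first contact.

```bash
python3 -m inch '-.1 .002 .001 0 0 0 0;-.1 0 0 0 0 0 0;-.1 0 0 0 0 0 0;-.1 0 0 0 0 0 0;-.1 0 0 .02 0 0 0;-.1 0 0 .02 0 0 0;-.1 0 0 .02 0 0 0;-.1 0 0 0 0 0 0;-1 0 0 0 0 0 0;-1 0 0 0 0 0 0;-1 0 0 0 0 0 0;-1 0 0 0 0 0 0;-1 0 0 0 0 0 0;-1 0 0 0 0 0 0' 25
python3 -c "
from h import *
st()"
```

```text
clock: 5.27
tool_pos: [0.5416, 0.0349, 0.0487]
eef_rot: [-0.029, 1.0, -0.0, 0.001]
contact_force: [-0.8, -2.2, 6.7]
opening: 0.14
finger_force: 24.0
t 5.27 p [0.5416 0.0349 0.0487] F [-0.8 -2.2  6.7] op 0.14 ff 23.997563794255257
[[-0.998, -0.057, 0.001], [-0.057, 0.998, -0.001], [-0.001, -0.001, -1.0]] q [-0.02  0.84 -0.22  1.94  0.42  0.41  1.07]
```

Gripped: 24 N, and the opening matches the post. Now lift the latch and swing.

```bash
python3 -m inch '-1 0 0 -.006 0 0 0;-1 0 0 -.006 0 0 0;-1 0 0 -.006 0 0 0;-1 0 0 0 0 0 0;-1 .0095 .0031 0 0 0 .08;-1 .0095 .0031 0 0 0 .08;-1 .0095 .0031 0 0 0 .08;-1 .0095 .0031 0 0 0 .08;-1 0 0 0 0 0 0'
python3 - <<'E'
from h import *
s,e=st(); m=e.as_matrix(); h=np.array([.5682,.1585]); d=s['tool_pos'][:2]-h; print(np.linalg.norm(d), (d@m[:2,0],d@m[:2,1]))
E
```

```text
clock: 6.02
tool_pos: [0.5034, 0.0528, 0.066]
eef_rot: [0.13, 0.991, 0.001, -0.0]
contact_force: [2.3, 1.9, -2.2]
opening: 0.141
finger_force: 25.0
t 6.02 p [0.5034 0.0528 0.066 ] F [ 2.3  1.9 -2.2] op 0.141 ff 25.029678822902497
[[-0.966, 0.258, 0.0], [0.258, 0.966, 0.002], [0.0, 0.002, -1.0]] q [-0.11  0.78 -0.14  2.04  0.29  0.34  0.83]
0.12404294353239263 (np.float64(0.03532771990126122), np.float64(-0.11890567984504609))
```

```bash
python3 -m inch '-1 .0095 .0031 0 0 0 .08;-1 .0095 .0031 0 0 0 .08;-1 .0095 .0031 0 0 0 .08;-1 .0095 .0031 0 0 0 .08;-1 .0095 .0031 0 0 0 .08;-1 .0095 .0031 0 0 0 .08;-1 .0095 .0031 0 0 0 .08;-1 .0095 .0031 0 0 0 .08;-1 .0095 .0031 0 0 0 .08;-1 0 0 0 0 0 0'
python3 - <<'E'
from h import *
s,e=st(); m=e.as_matrix(); h=np.array([.5682,.1585]); d=s['tool_pos'][:2]-h; print(np.linalg.norm(d), (d@m[:2,0],d@m[:2,1]))
E
```

```text
clock: 6.85
tool_pos: [0.4514, 0.1218, 0.0659]
eef_rot: [0.47, 0.882, 0.002, 0.001]
contact_force: [4.5, 0.4, -4.4]
opening: 0.14
finger_force: 25.1
t 6.85 p [0.4514 0.1218 0.0659] F [ 4.5  0.4 -4.4] op 0.14 ff 25.110719313961454
[[-0.557, 0.83, 0.004], [0.83, 0.557, 0.003], [-0.0, 0.005, -1.0]] q [-0.38  0.76  0.03  2.16 -0.09  0.22  0.32]
0.12238605002428742 (np.float64(0.03465150501193368), np.float64(-0.11737667384799694))
```

```bash
python3 -m inch '-1 .0095 .0031 0 0 0 .08;-1 .0095 .0031 0 0 0 .08;-1 .0095 .0031 0 0 0 .08;-1 .0095 .0031 0 0 0 .08;-1 .0095 .0031 0 0 0 .08;-1 .0095 .0031 0 0 0 .08;-1 .0095 .0031 0 0 0 .08;-1 .0095 .0031 0 0 0 .08;-1 0 0 0 0 0 0;-1 0 0 .006 0 0 0;-1 0 0 .006 0 0 0;-1 0 0 .005 0 0 0'
python3 - <<'E'
from h import *
s,e=st(); m=e.as_matrix(); h=np.array([.5682,.1585]); d=s['tool_pos'][:2]-h; print(np.linalg.norm(d), (d@m[:2,0],d@m[:2,1]))
E
```

```text
clock: 7.85
tool_pos: [0.4515, 0.1971, 0.0485]
eef_rot: [0.725, 0.689, 0.001, 0.001]
contact_force: [5.0, -1.0, 0.4]
opening: 0.137
finger_force: 24.7
t 7.85 p [0.4515 0.1971 0.0485] F [ 5.  -1.   0.4] op 0.137 ff 24.657428562641144
[[0.05, 0.999, 0.003], [0.999, -0.05, 0.0], [0.0, 0.003, -1.0]] q [-0.6   0.82  0.15  2.1  -0.44  0.26 -0.12]
0.1228929714619908 (np.float64(0.032623936954496384), np.float64(-0.11848312398115468))
```

```bash
python3 -m inch '0 0 0 0 0 0 0;0 0 0 0 0 0 0;0 0 0 -.03 0 0 0;0 0 0 -.04 0 0 0;0 0 0 -.04 0 0 0;0 0 0 0 0 0 -.12;0 0 0 0 0 0 -.12;0 0 0 0 0 0 -.12;0 0 0 0 0 0 -.12;0 0 0 0 0 0 -.12;0 0 0 0 0 0 -.12;0 0 0 0 0 0 -.12;0 0 0 0 0 0 -.12;0 0 0 0 0 0 -.12;0 0 0 0 0 0 -.12;0 0 0 0 0 0 -.12;0 0 0 0 0 0 -.12;0 0 0 0 0 0 -.12;0 0 0 0 0 0 -.12;0 0 0 0 0 0 0'
python3 - <<'E'
from h import *
st(); print(go([.593,.0705,.15])); grab('wrist','w5')
E
```

```text
clock: 9.52
tool_pos: [0.4479, 0.1973, 0.1584]
eef_rot: [-0.032, 0.999, -0.0, -0.002]
contact_force: [0.4, -0.4, -0.6]
opening: 0.499
finger_force: 0.0
t 9.52 p [0.4479 0.1973 0.1584] F [ 0.4 -0.4 -0.6] op 0.499 ff 0.0
[[-0.998, -0.063, -0.003], [-0.063, 0.998, -0.001], [0.003, -0.001, -1.0]] q [-0.4   0.6  -0.17  2.02  0.19  0.54  0.93]
[-0.1368 -0.1357  0.0081]
```

View pics/w5.png

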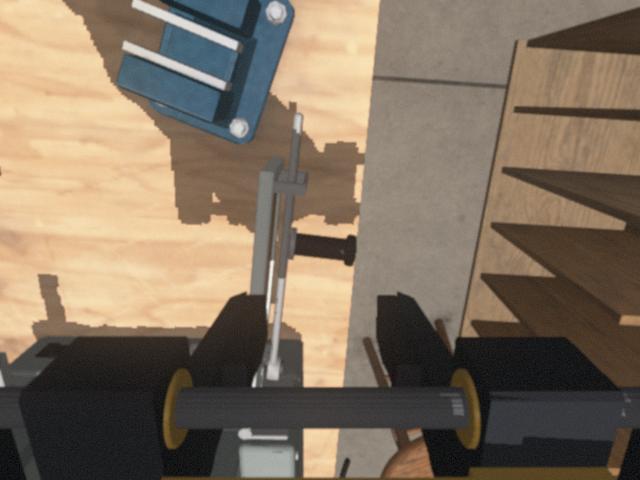

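The gate stands open along columns 255-275, from (268,165) to about (265,380), at about 1.65 rad and clear of the drawer's path. Next is the drawer post.

```bash
python3 -m inch '0 -.0342 -.0339 0 0 0 0;0 -.0342 -.0339 0 0 0 0;0 -.0342 -.0339 0 0 0 0;0 -.0342 -.0339 0 0 0 0;0 0 0 .02 0 0 0;0 0 0 .02 0 0 0;0 0 0 0 0 0 0;0 0 0 0 0 0 0'
python3 - <<'E'
from h import *
st(); print(go([.593,.0705,.059]))
grab('wrist','w6'); D=load('w6'); 
for P in([.593,.0705,.124],[.602,.0705,.124],[.593,.0795,.124]): print(proj(D,P))
cv2.imwrite('pics/c6.png',D['im'][240:440,220:420,::-1].repeat(3,0).repeat(3,1))
E
```

```text
clock: 10.23
tool_pos: [0.5729, 0.0878, 0.1179]
eef_rot: [-0.029, 1.0, -0.0, -0.002]
contact_force: [-0.1, 0.6, 0.2]
opening: 0.501
finger_force: 0.0
t 10.23 p [0.5729 0.0878 0.1179] F [-0.1  0.6  0.2] op 0.501 ff 0.0
[[-0.998, -0.057, -0.004], [-0.057, 0.998, -0.001], [0.004, -0.0, -1.0]] q [-0.12  0.76 -0.19  1.79  0.23  0.62  1.18]
[-0.0193 -0.0184  0.0588]
[[281.77135005 327.15899429]]
[[281.28257098 343.78351867]]
[[300.97171229 328.10965549]]
```

View pics/c6.png

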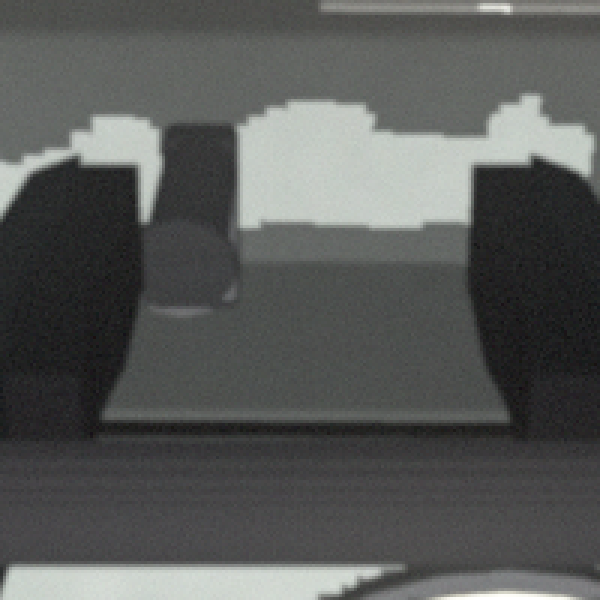

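The post cap is at (283,328), within 2 px of where I predicted it.

```bash
python3 -m inch '0 -.0193 -.0184 0 0 0 0;0 0 0 0 0 0 0;0 0 0 .03 0 0 0;0 0 0 .029 0 0 0;0 0 0 0 0 0 0;-1 0 0 0 0 0 0;-1 0 0 0 0 0 0;-1 0 0 0 0 0 0;-1 0 0 0 0 0 0;-1 0 0 0 0 0 0;-1 0 0 0 0 0 0' 25
python3 -c "
from h import *
st()"
```

```text
clock: 11.2
tool_pos: [0.596, 0.0695, 0.0612]
eef_rot: [-0.029, 1.0, -0.0, 0.001]
contact_force: [0.1, -2.3, 6.7]
opening: 0.152
finger_force: 25.0
t 11.2 p [0.596  0.0695 0.0612] F [ 0.1 -2.3  6.7] op 0.152 ff 24.99678310006857
[[-0.998, -0.057, 0.002], [-0.057, 0.998, -0.001], [-0.002, -0.001, -1.0]] q [-0.1   0.86 -0.17  1.76  0.26  0.54  1.2 ]
```

```bash
python3 -m inch '-1 .016 0 0 0 0 0;-1 .017 0 0 0 0 0;-1 .017 0 0 0 0 0;-1 .017 0 0 0 0 0;-1 .017 0 0 0 0 0;-1 .017 0 0 0 0 0;-1 .017 0 0 0 0 0;-1 .017 0 0 0 0 0;-1 .017 0 0 0 0 0;-1 .017 0 0 0 0 0;-1 0 0 0 0 0 0;-1 0 0 0 0 0 0'
python3 -c "
from h import *
st()"
```

```text
clock: 12.2
tool_pos: [0.4267, 0.061, 0.061]
eef_rot: [-0.029, 1.0, 0.0, 0.001]
contact_force: [-0.7, -0.5, 12.1]
opening: 0.153
finger_force: 25.0
t 12.2 p [0.4267 0.061  0.061 ] F [-0.7 -0.5 12.1] op 0.153 ff 24.986243080347776
[[-0.998, -0.059, 0.002], [-0.059, 0.998, 0.001], [-0.002, 0.0, -1.0]] q [-0.22  0.75 -0.05  2.26  0.29  0.13  1.08]
```

Drawer is out about 0.169. Release, rise, and go to the first pull (the green one at (333,243) in the top view).

```bash
python3 -m inch '0 0 0 0 0 0 0;0 0 0 0 0 0 0;0 0 0 -.03 0 0 0;0 0 0 -.035 0 0 0;0 0 0 -.035 0 0 0;0 -.0121 -.0339 0 0 0 0;0 -.0121 -.0339 0 0 0 0;0 -.0121 -.0339 0 0 0 0;0 -.0121 -.0339 0 0 0 0;0 -.0121 -.0339 0 0 0 0;0 -.0121 -.0339 0 0 0 0;0 -.0121 -.0339 0 0 0 0;0 -.0121 -.0339 0 0 0 0;0 -.0121 -.0339 0 0 0 0;0 0 0 .025 0 0 .124;0 0 0 .025 0 0 .124;0 0 0 0 0 0 .123;0 0 0 0 0 0 .123;0 0 0 0 0 0 0;0 0 0 0 0 0 0'
cat > pull.py <<'E'
import sys
from h import *
tag=sys.argv[1]; s,e=st(); im,_=grab('wrist',tag); D=load(tag); grab('top',tag+'t')
a=D['im'].astype(int); m=((a[:,:,1]-a[:,:,0]>25)&(a[:,:,1]-a[:,:,2]>20)).astype(np.uint8)
m=cv2.morphologyEx(m,cv2.MORPH_CLOSE,np.ones((15,15)))
n,l,S,ct=cv2.connectedComponentsWithStats(m)
for k in range(1,n):
    if S[k,4]>400:
        w=np.array([atz(D,u,v,.015)[:2] for u,v in np.argwhere(l==k)[::3,::-1]],np.float32)*1000
        (c,z,an)=cv2.minAreaRect(w); ww=w-w.mean(0); v=np.linalg.svd(ww.T@ww)[2][0]
        print(S[k],ct[k].round(),'c',np.round(c,1),'size',np.round(z,1),'rect axis deg',round(an if z[0]>z[1] else an+90,1)%180,'tool x deg',round(np.degrees(np.arctan2(*e.as_matrix()[[1,0],0])),1)%180,'go',go([c[0]/1000,c[1]/1000,-.028]))
E
python3 pull.py p1
```

```text
clock: 13.87
tool_pos: [0.5528, -0.2376, 0.1096]
eef_rot: [0.214, 0.977, -0.0, -0.0]
contact_force: [-0.7, -0.0, 0.3]
opening: 0.501
finger_force: 0.0
t 13.87 p [ 0.5528 -0.2376  0.1096] F [-0.7 -0.   0.3] op 0.501 ff 0.0
[[-0.908, 0.419, -0.0], [0.419, 0.908, -0.0], [0.0, -0.0, -1.0]] q [ 0.4   0.79 -0.13  1.73  0.15  0.63  1.33]
[ 112  127   78   92 2421] [149. 173.] c [ 472.1 -326.6] size [59.9 25. ] rect axis deg 9.4 tool x deg 155.2 go [ 0.0361 -0.1146  0.1379]
[ 304  184   37   84 2317] [322. 224.] c [ 553.7 -237.3] size [24.2 59.8] rect axis deg 153.4 tool x deg 155.2 go [-0.0005  0.0006  0.1379]
```

View pics/p1.png

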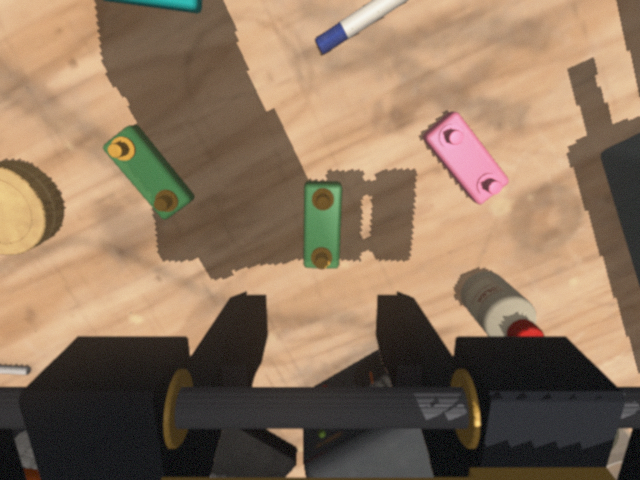

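Two green pulls: (322,224), directly below the gripper, and (149,173). Their sizes match, and the pink bar stays clear.

```bash
python3 -m inch '0 -.0005 .0006 .03 0 0 0;0 0 0 .03 0 0 0;0 0 0 .03 0 0 0;0 0 0 .03 0 0 0;0 0 0 .01 0 0 0;0 0 0 .006 0 0 0;0 0 0 0 0 0 0;-1 0 0 0 0 0 0;-1 0 0 0 0 0 0;-1 0 0 0 0 0 0;-1 0 0 0 0 0 0;-1 0 0 0 0 0 0' 35
python3 -c "
from h import *
st()"
```

```text
clock: 14.97
tool_pos: [0.5544, -0.2378, -0.0251]
eef_rot: [0.216, 0.976, -0.0, 0.001]
contact_force: [-0.2, 0.2, 6.1]
opening: 0.292
finger_force: 34.9
t 14.97 p [ 0.5544 -0.2378 -0.0251] F [-0.2  0.2  6.1] op 0.292 ff 34.92462873458862
[[-0.907, 0.422, 0.002], [0.422, 0.907, -0.001], [-0.002, 0.0, -1.0]] q [ 0.38  1.   -0.08  1.76  0.19  0.38  1.29]
```

```bash
python3 -m inch '-1 0 0 -.03 0 0 0;-1 0 0 -.04 0 0 0;-1 0 0 -.04 0 0 0;-1 0 0 -.04 0 0 0;-1 0 0 0 0 0 0' 35
python3 - <<'E'
from h import *
st(); D=load('p1t'); c=np.array([.424,.062]); ex=np.array([.9987,.052]); ey=np.array([-.052,.9987])
def scan(f,rng):
    out=[]
    for t in rng:
        P=f(t); u,v=proj(D,[P[0],P[1],.09])[0]; q=dep(D,u,v,0); out.append((round(float((q[:2]-c)@ex),3),round(float((q[:2]-c)@ey),3),round(float(q[2]),3)))
    print(out)
scan(lambda t:c+ex*t+ey*.04,np.arange(.0,.23,.008)); scan(lambda t:c+ex*.12+ey*t,np.arange(-.1,.1,.008))
E
```

```text
clock: 15.38
tool_pos: [0.5583, -0.2392, 0.1313]
eef_rot: [0.216, 0.976, -0.001, 0.007]
contact_force: [0.8, 0.3, -1.0]
opening: 0.288
finger_force: 34.9
t 15.38 p [ 0.5583 -0.2392  0.1313] F [ 0.8  0.3 -1. ] op 0.288 ff 34.92511510848999
[[-0.906, 0.423, 0.013], [0.422, 0.906, -0.005], [-0.014, 0.001, -1.0]] q [ 0.4   0.76 -0.13  1.71  0.15  0.67  1.33]
[(-0.0, 0.066, 0.001), (0.008, 0.066, 0.002), (0.017, 0.068, -0.003), (0.026, 0.067, -0.001), (0.031, 0.031, 0.12), (0.041, 0.045, 0.073), (0.049, 0.044, 0.076), (0.057, 0.044, 0.075), (0.065, 0.045, 0.073), (0.073, 0.045, 0.073), (0.081, 0.044, 0.078), (0.089, 0.045, 0.074), (0.098, 0.045, 0.072), (0.105, 0.044, 0.075), (0.113, 0.044, 0.076), (0.122, 0.045, 0.075), (0.13, 0.044, 0.075), (0.138, 0.044, 0.077), (0.146, 0.045, 0.075), (0.154, 0.044, 0.075), (0.162, 0.045, 0.073), (0.17, 0.044, 0.077), (0.179, 0.045, 0.074), (0.187, 0.045, 0.075), (0.195, 0.045, 0.073), (0.202, 0.044, 0.077), (0.199, 0.026, 0.137), (0.207, 0.027, 0.135), (0.215, 0.027, 0.132)]
[(0.119, -0.102, 0.1), (0.119, -0.094, 0.102), (0.13, -0.067, -0.003), (0.13, -0.059, -0.002), (0.12, -0.069, 0.094), (0.122, -0.056, 0.072), (0.122, -0.049, 0.074), (0.122, -0.04, 0.074), (0.122, -0.032, 0.072), (0.122, -0.024, 0.073), (0.122, -0.017, 0.076), (0.121, -0.009, 0.077), (0.122, -0.0, 0.076), (0.121, 0.007, 0.08), (0.122, 0.016, 0.076), (0.122, 0.024, 0.074), (0.121, 0.032, 0.076), (0.122, 0.041, 0.074), (0.122, 0.049, 0.074), (0.121, 0.056, 0.079), (0.121, 0.064, 0.076), (0.12, 0.067, 0.093), (0.13, 0.106, 0.001), (0.12, 0.085, 0.086), (0.118, 0.085, 0.109)]
```

```bash
python3 -m inch '-1 0 0 0 0 0 -.1225;-1 0 0 0 0 0 -.1225;-1 0 0 0 0 0 -.1225;-1 0 0 0 0 0 -.1225;-1 -.0038 .0308 0 0 0 0;-1 -.0038 .0308 0 0 0 0;-1 -.0038 .0308 0 0 0 0;-1 -.0038 .0308 0 0 0 0;-1 -.0038 .0308 0 0 0 0;-1 -.0038 .0308 0 0 0 0;-1 -.0038 .0308 0 0 0 0;-1 -.0038 .0308 0 0 0 0;-1 -.0038 .0308 0 0 0 0;-1 -.0038 .0308 0 0 0 0;-1 0 0 0 0 0 0;-1 0 0 0 0 0 0' 40
python3 -c "
from h import *
st(); print(go([.5788,.07,.051]))"
```

```text
clock: 16.72
tool_pos: [0.5743, 0.0752, 0.1234]
eef_rot: [-0.03, 1.0, 0.001, -0.0]
contact_force: [-0.1, -0.6, -0.3]
opening: 0.29
finger_force: 40.0
t 16.72 p [0.5743 0.0752 0.1234] F [-0.1 -0.6 -0.3] op 0.29 ff 39.955485463142395
[[-0.998, -0.059, -0.0], [-0.059, 0.998, 0.001], [0.0, 0.001, -1.0]] q [-0.09  0.75 -0.2   1.79  0.23  0.63  1.2 ]
[-0.0042 -0.0055  0.0724]
```

```bash
python3 -m inch '-1 -.0042 -.0055 .025 0 0 0;-1 0 0 .025 0 0 0;-1 0 0 .015 0 0 0;-1 0 0 .006 0 0 0;-1 0 0 0 0 0 0;-1 0 0 0 0 0 0' 40
python3 -c "
from h import *
st(); print(go([.5788,.07,.050]))"
```

```text
clock: 17.22
tool_pos: [0.5794, 0.066, 0.0529]
eef_rot: [-0.027, 1.0, -0.0, 0.0]
contact_force: [0.1, -0.4, -0.6]
opening: 0.29
finger_force: 40.0
t 17.22 p [0.5794 0.066  0.0529] F [ 0.1 -0.4 -0.6] op 0.29 ff 39.955623149871826
[[-0.999, -0.053, 0.0], [-0.053, 0.999, -0.0], [-0.0, -0.0, -1.0]] q [-0.1   0.86 -0.16  1.81  0.27  0.49  1.18]
[0.0004 0.004  0.0029]
```

```bash
python3 -m inch '-1 0 .001 .0035 0 0 0;-1 0 0 0 0 0 0;-.1 0 0 0 0 0 0;-.1 0 0 0 0 0 0;-.1 0 0 -.03 0 0 0;-.1 0 0 -.04 0 0 0;-.1 0 0 -.01 0 0 0;-.1 .0107 -.0325 0 0 0 0;-.1 .0107 -.0325 0 0 0 0;-.1 .0107 -.0325 0 0 0 0;-.1 .0107 -.0325 0 0 0 0;-.1 .0107 -.0325 0 0 0 0;-.1 .0107 -.0325 0 0 0 0;-.1 .0107 -.0325 0 0 0 0;-.1 .0107 -.0325 0 0 0 0;-.1 .0107 -.0325 0 0 0 0;-.1 .0107 -.0325 0 0 0 0;-.1 .0107 -.0325 0 0 0 0;-.1 .0107 -.0325 0 0 0 0;0 0 0 0 0 0 -.11'
python3 -m inch '0 0 0 0 0 0 0'
python3 pull.py p2
```

```text
clock: 18.88
tool_pos: [0.4681, -0.338, 0.1292]
eef_rot: [-0.077, 0.997, -0.003, -0.001]
contact_force: [-0.2, -0.6, 0.1]
opening: 0.493
finger_force: 0.0
clock: 18.97
tool_pos: [0.4707, -0.3315, 0.1292]
eef_rot: [-0.081, 0.997, -0.001, -0.0]
contact_force: [0.4, 1.0, 0.7]
opening: 0.5
finger_force: 0.0
t 18.97 p [ 0.4707 -0.3315  0.1292] F [0.4 1.  0.7] op 0.5 ff 0.0
[[-0.987, -0.161, -0.0], [-0.161, 0.987, -0.001], [0.0, -0.001, -1.0]] q [ 0.72  0.75 -0.33  1.79  0.37  0.66  1.92]
[ 308  178   35   79 2082] [326. 215.] c [ 470.8 -328.4] size [59.6 24.3] rect axis deg 10.1 tool x deg 9.300000000000011 go [ 0.0021 -0.0009  0.1573]
```

View pics/p2t.png

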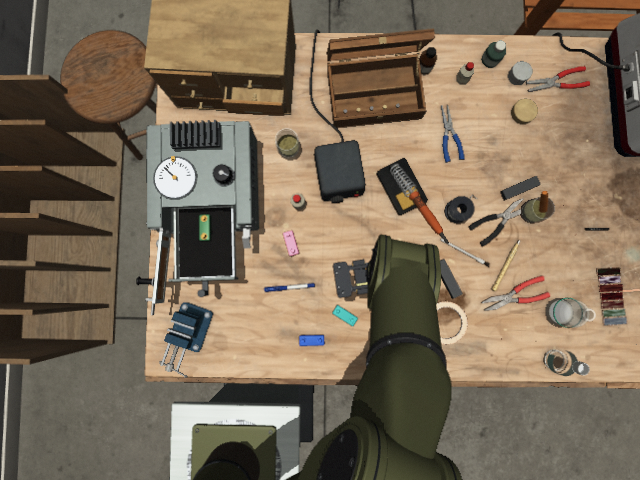

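The top view shows the first pull flat in the drawer at (204,228) with its studs up. The gate is open at (158,265), clear of the drawer. Now the second pull.

```bash
python3 -m inch '0 0 0 .03 0 0 0;0 0 0 .03 0 0 0;0 0 0 0 0 0 0;0 0 0 0 0 0 0'
python3 -c "
from h import *
st(); print(go([.4714,-.3275,-.026]))"
```

```text
clock: 19.4
tool_pos: [0.472, -0.3261, 0.0686]
eef_rot: [-0.083, 0.997, 0.001, -0.001]
contact_force: [-0.3, -0.4, 0.1]
opening: 0.5
finger_force: 0.0
t 19.4 p [ 0.472  -0.3261  0.0686] F [-0.3 -0.4  0.1] op 0.5 ff 0.0
[[-0.986, -0.165, -0.002], [-0.165, 0.986, 0.002], [0.002, 0.003, -1.0]] q [ 0.69  0.84 -0.28  1.83  0.41  0.54  1.87]
[ 0.0006 -0.0016  0.0946]
```

```bash
python3 -m inch '0 0 -.0015 .03 0 0 0;0 0 0 .03 0 0 0;0 0 0 .025 0 0 0;0 0 0 .009 0 0 0;0 0 0 0 0 0 0;-1 0 0 0 0 0 0;-1 0 0 0 0 0 0;-1 0 0 0 0 0 0;-1 0 0 0 0 0 0;-1 0 0 0 0 0 0;-1 0 0 0 0 0 0' 40
python3 -c "
from h import *
st()"
```

```text
clock: 20.32
tool_pos: [0.4736, -0.3304, -0.023]
eef_rot: [-0.082, 0.997, -0.001, 0.001]
contact_force: [-0.8, 0.2, 7.8]
opening: 0.293
finger_force: 40.0
t 20.32 p [ 0.4736 -0.3304 -0.023 ] F [-0.8  0.2  7.8] op 0.293 ff 40.003706216812134
[[-0.987, -0.163, 0.003], [-0.163, 0.987, -0.001], [-0.003, -0.002, -1.0]] q [ 0.64  0.99 -0.19  1.84  0.47  0.36  1.82]
```

```bash
python3 -m inch '-1 0 0 -.03 0 0 0;-1 0 0 -.04 0 0 0;-1 0 0 -.04 0 0 0;-1 0 0 -.04 0 0 .11;-1 -.0045 .0328 0 0 0 0;-1 -.0045 .0328 0 0 0 0;-1 -.0045 .0328 0 0 0 0;-1 -.0045 .0328 0 0 0 0;-1 -.0045 .0328 0 0 0 0;-1 -.0045 .0328 0 0 0 0;-1 -.0045 .0328 0 0 0 0;-1 -.0045 .0328 0 0 0 0;-1 -.0045 .0328 0 0 0 0;-1 -.0045 .0328 0 0 0 0;-1 -.0045 .0328 0 0 0 0;-1 -.0045 .0328 0 0 0 0;-1 0 0 0 0 0 0;-1 0 0 0 0 0 0'
python3 -c "
from h import *
st(); print(go([.5069,.0663,.054]))"
```

```text
clock: 21.82
tool_pos: [0.5051, 0.0688, 0.1259]
eef_rot: [-0.03, 1.0, 0.001, 0.001]
contact_force: [-0.0, -0.3, -1.1]
opening: 0.285
finger_force: 40.0
t 21.82 p [0.5051 0.0688 0.1259] F [-0.  -0.3 -1.1] op 0.285 ff 39.99949872493744
[[-0.998, -0.059, 0.001], [-0.059, 0.998, 0.001], [-0.001, 0.001, -1.0]] q [-0.11  0.68 -0.18  1.99  0.24  0.49  1.16]
[-0.0015 -0.0027  0.0719]
```

```bash
python3 -m inch '-1 -.0015 -.0027 .025 0 0 0;-1 0 0 .025 0 0 0;-1 0 0 .015 0 0 0;-1 0 0 .008 0 0 0;-1 0 0 0 0 0 0;-1 0 0 0 0 0 0'
python3 -c "
from h import *
st()"
```

```text
clock: 22.32
tool_pos: [0.5067, 0.0621, 0.0525]
eef_rot: [-0.026, 1.0, -0.0, 0.0]
contact_force: [0.1, -0.5, -0.5]
opening: 0.291
finger_force: 40.0
t 22.32 p [0.5067 0.0621 0.0525] F [ 0.1 -0.5 -0.5] op 0.291 ff 39.99923050403595
[[-0.999, -0.052, 0.0], [-0.052, 0.999, -0.001], [-0.0, -0.001, -1.0]] q [-0.14  0.81 -0.12  2.03  0.29  0.32  1.13]
```

Release, rise, and look from above.

```bash
python3 -m inch '-1 0 0 .0015 0 0 0;-1 0 0 0 0 0 0;-.1 0 0 0 0 0 0;-.1 0 0 0 0 0 0;-.1 0 0 -.03 0 0 0;-.1 0 0 -.04 0 0 0;-.1 .03 0 -.03 0 0 0;-.1 .035 0 0 0 0 0;-.1 .035 0 0 0 0 0;-.1 0 0 0 0 0 0;-.1 0 0 0 0 0 0'
python3 - <<'E'
from h import *
st(); grab('top','p3t'); grab('wrist','p3'); 
a=load('p3t')['im'][:,:,::-1][110:310,140:400]; b=load('p3')['im'][:,:,::-1]
cv2.imwrite('pics/c7.png',np.hstack([cv2.resize(a,(400,308),interpolation=cv2.INTER_CUBIC)[:300],cv2.resize(b,(400,300))]))
print(go([.424,.062,.061]))
E
```

```text
clock: 23.23
tool_pos: [0.4052, 0.0577, 0.1507]
eef_rot: [-0.028, 1.0, -0.0, -0.001]
contact_force: [0.0, 0.6, 0.2]
opening: 0.447
finger_force: 0.0
t 23.23 p [0.4052 0.0577 0.1507] F [0.  0.6 0.2] op 0.447 ff 0.0
[[-0.998, -0.055, -0.001], [-0.055, 0.998, -0.001], [0.001, -0.001, -1.0]] q [-0.14  0.54 -0.17  2.25  0.25  0.37  1.1 ]
[-0.0151  0.0026  0.0895]
```

View pics/c7.png

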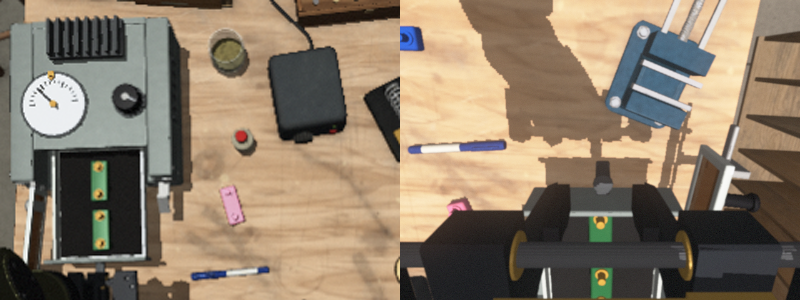

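Both pulls lie flat in the drawer with studs up (left crop, (99,181) and (101,230)), and no green bar is left on the bench. Next, grip the post again and push home.

```bash
python3 -m inch '-.1 -.0205 .002 0 0 0 0;-.1 0 0 .03 0 0 0;-.1 0 0 .03 0 0 0;-.1 0 0 .027 0 0 0;-.1 0 0 0 0 0 0;-1 0 0 0 0 0 0;-1 0 0 0 0 0 0;-1 0 0 0 0 0 0;-1 0 0 0 0 0 0;-1 0 0 0 0 0 0' 25
python3 -c "
from h import *
st()"
```

```text
clock: 24.17
tool_pos: [0.4287, 0.0612, 0.0644]
eef_rot: [-0.027, 1.0, 0.0, 0.001]
contact_force: [0.2, -1.0, 5.8]
opening: 0.149
finger_force: 25.0
t 24.17 p [0.4287 0.0612 0.0644] F [ 0.2 -1.   5.8] op 0.149 ff 25.000100350007415
[[-0.999, -0.054, 0.003], [-0.054, 0.999, 0.001], [-0.003, 0.001, -1.0]] q [-0.21  0.75 -0.07  2.26  0.31  0.14  1.06]
```

```bash
python3 -m inch '-1 -.006 0 0 0 0 0;-1 -.012 0 0 0 0 0;-1 -.014 0 0 0 0 0;-1 -.014 0 0 0 0 0;-1 -.014 0 0 0 0 0;-1 -.014 0 0 0 0 0;-1 -.014 0 0 0 0 0;-1 -.014 0 0 0 0 0;-1 -.014 0 0 0 0 0;-1 -.014 0 0 0 0 0;-1 -.014 0 0 0 0 0;-1 -.012 0 0 0 0 0;-1 -.008 0 0 0 0 0;-1 -.004 0 0 0 0 0;-1 0 0 0 0 0 0;-1 0 0 0 0 0 0'
python3 -c "
from h import *
st()"
```

```text
clock: 25.5
tool_pos: [0.5966, 0.0696, 0.0645]
eef_rot: [-0.027, 1.0, -0.0, 0.001]
contact_force: [0.5, -1.6, 5.2]
opening: 0.148
finger_force: 25.0
t 25.5 p [0.5966 0.0696 0.0645] F [ 0.5 -1.6  5.2] op 0.148 ff 25.00015857629478
[[-0.999, -0.053, 0.003], [-0.053, 0.999, -0.0], [-0.003, -0.0, -1.0]] q [-0.09  0.86 -0.19  1.76  0.28  0.55  1.17]
```

```bash
python3 -m inch '-1 -.004 0 0 0 0 0;-1 0 0 0 0 0 0;-1 0 0 0 0 0 0'
python3 -c "
from h import *
st()"
python3 -m inch '0 0 0 0 0 0 0;0 0 0 0 0 0 0;0 0 0 0 0 0 0;.1 0 0 -.035 0 0 0;.1 0 0 -.04 0 0 0;.1 0 0 -.02 0 0 0;.1 0 0 0 0 0 0;.1 0 0 0 0 0 0'
python3 - <<'E'
from h import *
st(); grab('wrist','w8'); grab('top','t8'); D=load('w8'); T=load('t8')
print(go([.688,.015,.118])); print(proj(D,[.688,.015,.166]))
a=cv2.resize(D['im'][:,:,::-1],(400,300)); b=cv2.resize(T['im'][110:230,140:270,::-1],(400,369),interpolation=cv2.INTER_CUBIC)[:300]
cv2.imwrite('pics/c8.png',np.hstack([a,b]))
E
```

```text
clock: 25.75
tool_pos: [0.5964, 0.0695, 0.0644]
eef_rot: [-0.027, 1.0, -0.001, -0.002]
contact_force: [-7.1, -1.7, 12.2]
opening: 0.15
finger_force: 25.0
t 25.75 p [0.5964 0.0695 0.0644] F [-7.1 -1.7 12.2] op 0.15 ff 25.001238249242306
[[-0.999, -0.054, -0.005], [-0.054, 0.999, -0.002], [0.005, -0.002, -1.0]] q [-0.08  0.86 -0.19  1.75  0.28  0.57  1.18]
clock: 26.42
tool_pos: [0.6001, 0.0706, 0.1591]
eef_rot: [-0.027, 1.0, 0.0, 0.001]
contact_force: [-0.5, -0.9, -0.5]
opening: 0.547
finger_force: 0.0
t 26.42 p [0.6001 0.0706 0.1591] F [-0.5 -0.9 -0.5] op 0.547 ff 0.0
[[-0.999, -0.054, 0.003], [-0.054, 0.999, 0.001], [-0.003, 0.0, -1.0]] q [-0.06  0.73 -0.24  1.68  0.23  0.76  1.22]
[-0.0866 -0.06    0.0388]
[[205.0035583  438.89419759]]
```

View pics/c8.png

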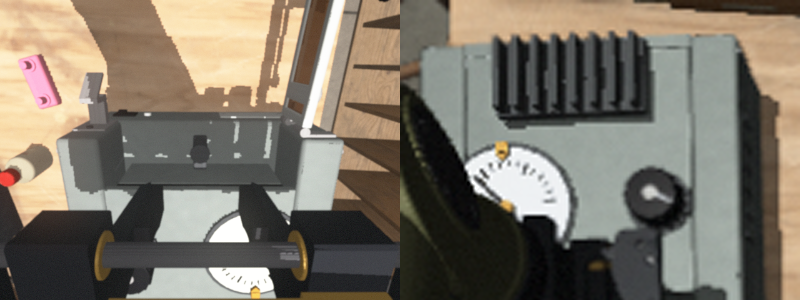

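The drawer stopped at the home stop with 7 N on it. In the wrist crop the recess shows its front panel set back and the post at (200,150). Now the lamp knob.

```bash
python3 -m inch '.1 -.029 -.02 0 0 0 0;.1 -.029 -.02 0 0 0 0;.1 -.0286 -.02 0 0 0 0;.1 0 0 0 0 0 0;.1 0 0 0 0 0 0;.1 0 0 .02 0 0 0;.1 0 0 0 0 0 0'
python3 - <<'E'
from h import *
st(); print(go([.688,.015,.118])); D=load('t8'); print(atz(D,222.9,172.8,.166))
E
```

```text
clock: 27.1
tool_pos: [0.6851, 0.0163, 0.1338]
eef_rot: [-0.028, 1.0, 0.0, -0.004]
contact_force: [-0.6, 0.2, -0.4]
opening: 0.549
finger_force: 0.0
t 27.1 p [0.6851 0.0163 0.1338] F [-0.6  0.2 -0.4] op 0.549 ff 0.0
[[-0.998, -0.056, -0.009], [-0.056, 0.998, 0.0], [0.009, 0.001, -1.0]] q [ 0.03  0.87 -0.24  1.42  0.24  0.89  1.34]
[-0.003  -0.0015  0.0158]
[0.69062549 0.01089582 0.166     ]
```

```bash
python3 -m inch '.1 -.003 -.002 .008 0 0 0;.1 0 0 .008 0 0 0;.1 0 0 0 0 0 0;-1 0 0 0 0 0 0;-1 0 0 0 0 0 0;-1 0 0 0 0 0 0;-1 0 0 0 0 0 0' 25
python3 -c "
from h import *
st()"
```

```text
clock: 27.68
tool_pos: [0.6922, 0.0143, 0.1225]
eef_rot: [-0.027, 1.0, 0.0, 0.0]
contact_force: [-0.0, 2.4, -1.0]
opening: 0.426
finger_force: 25.0
t 27.68 p [0.6922 0.0143 0.1225] F [-0.   2.4 -1. ] op 0.426 ff 24.996223747730255
[[-0.998, -0.055, 0.0], [-0.055, 0.998, 0.001], [-0.0, 0.001, -1.0]] q [ 0.03  0.89 -0.24  1.41  0.24  0.87  1.34]
```

```bash
python3 -m inch '-1 0 0 0 0 0 .12;-1 0 0 0 0 0 .12;-1 0 0 0 0 0 .12;-1 0 0 0 0 0 .12;-1 0 0 0 0 0 .12;-1 0 0 0 0 0 .12;-1 0 0 0 0 0 .12;-1 0 0 0 0 0 .12;-1 0 0 0 0 0 .12;-1 0 0 0 0 0 .12;-1 0 0 0 0 0 .12;-1 0 0 0 0 0 .12;-1 0 0 0 0 0 .12;-1 0 0 0 0 0 .12;-1 0 0 0 0 0 0;-1 0 0 0 0 0 0' 30
python3 - <<'E'
from h import *
st(); grab('top','t9'); grab('wrist','w9'); grab('scene','s9')
a=cv2.resize(load('t9')['im'][140:215,135:235,::-1],(400,300),interpolation=cv2.INTER_CUBIC); b=cv2.resize(load('w9')['im'][:,:,::-1],(400,300))
cv2.imwrite('pics/c9.png',np.hstack([a,b]))
E
```

```text
clock: 29.02
tool_pos: [0.6924, 0.0144, 0.1225]
eef_rot: [0.725, 0.689, 0.0, -0.0]
contact_force: [0.3, 2.4, -0.5]
opening: 0.422
finger_force: 30.0
t 29.02 p [0.6924 0.0144 0.1225] F [ 0.3  2.4 -0.5] op 0.422 ff 29.996915459632874
[[0.051, 0.999, 0.0], [0.999, -0.051, 0.001], [0.001, 0.0, -1.0]] q [-0.19  0.89  0.22  1.43 -0.23  0.85  0.05]
```

View pics/c9.png

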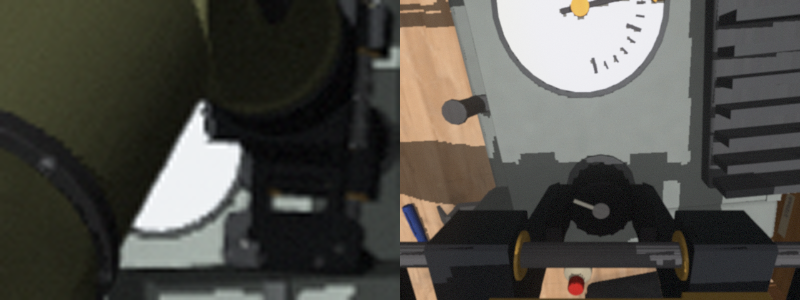

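The wrist view shows the needle pointing from the hub at (580,8) towards the index at about (655,2), nearly aligned. That was the 14th picture, so from here I measure the dial in code.

```bash
cat > dial.py <<'E'
import sys
from h import *
def dial(tag):
    D=load(tag); a=D['im'].astype(int); V,U=np.mgrid[:480,:640]
    c0=np.array([.6858,.1276]); W=[]
    pu=proj(D,[c0[0],c0[1],.142])[0]
    m=(np.hypot(U-pu[0],V-pu[1])<200)
    W=np.array([atz(D,u,v,.142)[:2] for u,v in zip(U[m],V[m])]); C=a[m]
    org=(C[:,0]-C[:,2]>60)&(C[:,0]>120); d=np.hypot(*(W-c0).T)
    if (org&(d<.015)).sum()>3: c0=W[org&(d<.015)].mean(0)
    rel=W-c0; d=np.hypot(*rel.T); ex=np.array([.9987,.052]); ey=np.array([-.052,.9987])
    an=np.arctan2(rel@ex,rel@ey)
    i=org&(d>.028)&(d<.055); nd=(C.max(1)<90)&(d>.009)&(d<.026)&(~org)
    print(tag,'c',c0.round(4),'index',i.sum(),np.median(an[i]).round(3) if i.any() else None,'needle',nd.sum(),np.median(an[nd]).round(3) if nd.any() else None, an[nd].std().round(3) if nd.any() else None)
for t in sys.argv[1:]: dial(t)
E
python3 dial.py top0 w9
```

```text
top0 c [0.6869 0.1282] index 17 1.54 needle 6 0.816 0.025
w9 c [0.6869 0.1257] index 19 1.595 needle 81 1.5 0.826
```

```bash
python3 -m inch '.15 0 0 0 0 0 0;.15 0 0 0 0 0 0;.15 0 0 0 0 0 0;.15 0 0 -.03 0 0 0;.15 0 0 -.02 0 0 0;0 .0213 -.0312 0 0 0 0;0 .0213 -.0312 0 0 0 0;0 .0213 -.0312 0 0 0 0;0 .0213 -.0312 0 0 0 0;0 .0213 -.0312 0 0 0 0;0 .0213 -.0312 0 0 0 0;0 .0213 -.0312 0 0 0 0;0 .0213 -.0312 0 0 0 0;0 0 0 0 0 0 0;0 0 0 0 0 0 0'
python3 - <<'E'
from h import *
st(); grab('top','t10'); grab('wrist','w10'); D=load('t10')
print(go([.4515,.1971,.0485])); 
for n in('t10','w10'):
    D=load(n); print(n,'gate knob, dial',proj(D,[[.4515,.1971,.096],[.686,.128,.142]]).round())
# latch knob location from wrist depth: points 0.09<z<0.11, y>.17
D=load('w10'); V,U=np.mgrid[0:480:3,0:640:3]; P=np.array([dep(D,u,v,0) if D['d'][v,u]>0 else [0,0,0] for u,v in zip(U.ravel(),V.ravel())])
k=(P[:,2]>.088)&(P[:,2]<.108)&(P[:,1]>.17)&(P[:,1]<.23)&(P[:,0]>.38)&(P[:,0]<.53); print(k.sum(),P[k].min(0),P[k].max(0),np.median(P[k],0))
g=(P[:,2]>.12)&(P[:,2]<.132)&(P[:,1]>.12)&(P[:,1]<.2)&(P[:,0]>.38)&(P[:,0]<.55); print('gate top',g.sum(),np.polyfit(P[g][:,0],P[g][:,1],1),P[g][:,0].min(),P[g][:,0].max())
E
python3 dial.py t10 w10
```

```text
clock: 30.42
tool_pos: [0.451, 0.1986, 0.1724]
eef_rot: [0.725, 0.689, -0.0, -0.0]
contact_force: [-0.3, -0.7, -0.3]
opening: 0.498
finger_force: 0.0
t 30.42 p [0.451  0.1986 0.1724] F [-0.3 -0.7 -0.3] op 0.498 ff 0.0
[[0.051, 0.999, -0.0], [0.999, -0.051, 0.0], [0.0, -0.0, -1.0]] q [-0.67  0.59  0.26  2.01 -0.27  0.57 -0.28]
[ 0.0005 -0.0024  0.124 ]
t10 gate knob, dial [[147. 281.]
 [174. 177.]]
w10 gate knob, dial [[319. 235.]
 [725. 350.]]
467 [0.38021284 0.1702008  0.08820047] [0.52999728 0.21887716 0.10627782] [0.45201741 0.17951782 0.10107256]
gate top 391 [-0.09905683  0.21192375] 0.4074111781376671 0.5498375670037464
t10 c [0.6869 0.1282] index 18 1.521 needle 6 1.512 1.266
w10 c [0.6858 0.1276] index 0 None needle 0 None None
```

```bash
cat > ndl.py <<'E'
import sys
from h import *
for t in sys.argv[1:]:
    D=load(t); g=D['im'].astype(np.float32); ex=np.array([.9987,.052]); ey=np.array([-.052,.9987])
    c=np.array([.6869,.1282]); th=np.arange(0,3.2,.03); r=np.arange(.012,.027,.001)
    X=[]
    for a in th:
        P=np.array([[*(c+R_*(np.cos(a)*ey+np.sin(a)*ex)),.143] for R_ in r]); X.append(proj(D,P))
    X=np.array(X,np.float32); v=cv2.remap(g,X[...,0],X[...,1],cv2.INTER_LINEAR).min(2).mean(1)
    w=np.clip(np.median(v)-v-12,0,None); k=np.argmax(w); s=slice(max(0,k-5),k+6); print(t,'needle',th[k].round(2),(w[s]*th[s]).sum()/w[s].sum(),'depth',w[k])
E
python3 ndl.py top0 t10
python3 -m inch '0 0 -.0015 .03 0 0 0;0 0 0 .03 0 0 0;0 0 0 .03 0 0 0;0 0 0 .03 0 0 0;0 0 0 .003 0 0 0;0 0 0 0 0 0 0;-1 0 0 0 0 0 0;-1 0 0 0 0 0 0;-1 0 0 0 0 0 0;-1 0 0 0 0 0 0;-1 0 0 0 0 0 0' 25
python3 -c "
from h import *
st()"
```

```text
top0 needle 0.81 0.8166431484358015 depth 125.399216
t10 needle 1.53 1.5533679021339502 depth 142.45111
clock: 31.43
tool_pos: [0.4515, 0.1978, 0.0502]
eef_rot: [0.726, 0.687, 0.001, 0.0]
contact_force: [0.7, -1.1, 1.7]
opening: 0.147
finger_force: 20.8
t 31.43 p [0.4515 0.1978 0.0502] F [ 0.7 -1.1  1.7] op 0.147 ff 20.79246774315834
[[0.055, 0.998, 0.002], [0.999, -0.055, 0.001], [0.001, 0.002, -1.0]] q [-0.58  0.81  0.12  2.09 -0.35  0.25 -0.21]
```

The needle reads 1.53-1.55 and the index 1.52-1.54, which is within about 1 mm at the tip. The latch knob is gripped, so lift it and swing back.

```bash
python3 -m inch '-1 0 0 -.006 0 0 0;-1 0 0 -.006 0 0 0;-1 0 0 -.006 0 0 0;-1 0 0 0 0 0 0;-1 -.0097 -.0023 0 0 0 -.08;-1 -.0097 -.0023 0 0 0 -.08;-1 -.0097 -.0023 0 0 0 -.08;-1 -.0097 -.0023 0 0 0 -.08;-1 -.0097 -.0023 0 0 0 -.08;-1 -.0097 -.0023 0 0 0 -.08;-1 -.0097 -.0023 0 0 0 -.08;-1 -.0097 -.0023 0 0 0 -.08;-1 -.0097 -.0023 0 0 0 -.08;-1 -.0097 -.0023 0 0 0 -.08;-1 0 0 0 0 0 0' 25
python3 - <<'E'
from h import *
s,e=st(); m=e.as_matrix(); h=np.array([.5682,.1585]); d=s['tool_pos'][:2]-h; print(np.linalg.norm(d), (d@m[:2,0],d@m[:2,1]))
E
```

```text
clock: 32.68
tool_pos: [0.4602, 0.0996, 0.0679]
eef_rot: [0.401, 0.916, 0.001, 0.002]
contact_force: [2.4, 2.4, -3.2]
opening: 0.146
finger_force: 25.1
t 32.68 p [0.4602 0.0996 0.0679] F [ 2.4  2.4 -3.2] op 0.146 ff 25.058063864707947
[[-0.678, 0.735, 0.004], [0.735, 0.678, 0.0], [-0.002, 0.003, -1.0]] q [-0.29  0.75 -0.03  2.15  0.09  0.24  0.34]
0.12300631013516901 (np.float64(0.02991932569263976), np.float64(-0.1193112825026313))
```

```bash
python3 -m inch '-1 -.0097 -.0023 0 0 0 -.08;-1 -.0097 -.0023 0 0 0 -.08;-1 -.0097 -.0023 0 0 0 -.08;-1 -.0097 -.0023 0 0 0 -.08;-1 -.0097 -.0023 0 0 0 -.08;-1 -.0097 -.0023 0 0 0 -.08;-1 -.0097 -.0023 0 0 0 -.08;-1 -.0097 -.0023 0 0 0 -.08;-1 -.0097 -.0023 0 0 0 -.08;-1 0 0 0 0 0 0'
python3 - <<'E'
from h import *
s,e=st(); m=e.as_matrix(); h=np.array([.5682,.1585]); d=s['tool_pos'][:2]-h; print(np.linalg.norm(d), (d@m[:2,0],d@m[:2,1])); print(go([.5416,.0349,.066]))
E
```

```text
clock: 33.52
tool_pos: [0.5241, 0.0419, 0.0675]
eef_rot: [0.053, 0.999, 0.001, 0.001]
contact_force: [1.0, 2.0, -2.0]
opening: 0.142
finger_force: 25.0
t 33.52 p [0.5241 0.0419 0.0675] F [ 1.  2. -2.] op 0.142 ff 24.956137239933014
[[-0.994, 0.106, 0.002], [0.106, 0.994, 0.001], [-0.001, 0.001, -1.0]] q [-0.02  0.79 -0.24  1.98  0.43  0.41  0.88]
0.124669397864988 (np.float64(0.031506835784822856), np.float64(-0.12062231038712316))
[-0.0181 -0.0051  0.0015]
```

```bash
python3 -m inch '-1 -.0097 -.0023 0 0 0 -.082;-1 -.0097 -.0023 0 0 0 -.082;-1 -.002 0 0 0 0 0;-1 -.002 0 0 0 0 0;-1 0 0 0 0 0 0'
python3 - <<'E'
from h import *
s,e=st(); m=e.as_matrix(); h=np.array([.5682,.1585]); d=s['tool_pos'][:2]-h; print(np.linalg.norm(d), (d@m[:2,0],d@m[:2,1]))
E
```

```text
clock: 33.93
tool_pos: [0.5409, 0.0363, 0.0663]
eef_rot: [-0.028, 1.0, -0.001, -0.004]
contact_force: [-4.6, 0.8, -1.9]
opening: 0.142
finger_force: 24.8
t 33.93 p [0.5409 0.0363 0.0663] F [-4.6  0.8 -1.9] op 0.142 ff 24.804947152733803
[[-0.998, -0.056, -0.009], [-0.056, 0.998, -0.001], [0.009, -0.001, -1.0]] q [ 0.03  0.82 -0.3   1.92  0.48  0.48  1.01]
0.12520138136449827 (np.float64(0.034027355402570195), np.float64(-0.12048804298531134))
```

```bash
python3 -m inch '-1 -.002 0 0 0 0 0;-1 0 0 .006 0 0 0;-1 0 0 .006 0 0 0;-1 0 0 .005 0 0 0;-1 0 0 0 0 0 0'
python3 - <<'E'
from h import *
st(); grab('top','t12'); grab('wrist','w12')
D=load('w12')
# gate top edge & latch bar heights
V,U=np.mgrid[0:480:2,0:640:2]; P=np.array([dep(D,u,v,0) if D['d'][v,u]>0 else [0,0,0] for u,v in zip(U.ravel(),V.ravel())])
g=(P[:,2]>.122)&(P[:,2]<.132)&(P[:,0]>.55)&(P[:,0]<.6)&(P[:,1]>-.02)&(P[:,1]<.16); print('gate top',g.sum(),np.polyfit(P[g][:,1],P[g][:,0],1))
k=(P[:,2]>.09)&(P[:,2]<.13)&(P[:,0]>.515)&(P[:,0]<.53)&(abs(P[:,1]-.036)<.011); print('flange',k.sum(),np.median(P[k],0),P[k][:,2].max())
E
```

```text
clock: 34.35
tool_pos: [0.5411, 0.0346, 0.0485]
eef_rot: [-0.027, 1.0, -0.002, -0.006]
contact_force: [-6.7, -1.6, 0.1]
opening: 0.145
finger_force: 24.7
t 34.35 p [0.5411 0.0346 0.0485] F [-6.7 -1.6  0.1] op 0.145 ff 24.729252972174436
[[-0.998, -0.054, -0.012], [-0.054, 0.999, -0.004], [0.012, -0.004, -1.0]] q [ 0.01  0.85 -0.28  1.92  0.49  0.45  1.  ]
gate top 522 [-0.03909192  0.57184954]
flange 482 [0.52163523 0.03414543 0.10248305] 0.10777672823060366
```

The knob is back at its original grip pose. Release, rise, and check against the first pictures.

```bash
python3 -m inch '-.1 0 0 0 0 0 0;-.1 0 0 0 0 0 0;-.1 0 0 0 0 0 0;-.1 0 0 0 0 0 0;-.1 0 0 -.03 0 0 0;-.1 0 0 -.04 0 0 0;-.1 .02 .02 -.04 0 0 0;-.1 .02 .02 -.04 0 0 0;-.1 .015 0 -.035 0 0 0;-.1 0 0 0 0 0 0;-.1 0 0 0 0 0 0'
cat > chk.py <<'E'
from h import *
st(); grab('wrist','w13'); grab('top','t13')
for t in('w1','w13'):
    D=load(t); V,U=np.mgrid[0:480:2,0:640:2]; P=np.array([dep(D,u,v,0) if D['d'][v,u]>0 else [0,0,0] for u,v in zip(U.ravel(),V.ravel())])
    g=(P[:,2]>.124)&(P[:,2]<.132)&(P[:,0]>.555)&(P[:,0]<.59)&(P[:,1]>-.005)&(P[:,1]<.145); print(t,'gate top',g.sum(),np.polyfit(P[g][:,1],P[g][:,0],1).round(4))
    k=(P[:,2]>.085)&(P[:,2]<.13)&(P[:,0]>.516)&(P[:,0]<.548)&(abs(P[:,1]-.036)<.006); print('knob',k.sum(),np.median(P[k],0).round(4))
    b=(P[:,2]>.085)&(P[:,2]<.12)&(P[:,0]>.545)&(P[:,0]<.568)&(P[:,1]>-.06); 
    for y0 in(-.03,-.015,0,.02,.06,.1): q=b&(abs(P[:,1]-y0)<.005); print('  y',y0,q.sum(),P[q][:,2].max().round(4) if q.any() else None,np.median(P[q][:,2]).round(4) if q.any() else None)
    c=(P[:,2]>.118)&(P[:,2]<.13)&(P[:,0]>.583)&(P[:,0]<.62)&(abs(P[:,1]-.07)<.03); print('post cap',c.sum(),np.median(P[c],0) if c.any() else None)
E
python3 chk.py; python3 ndl.py t13; python3 dial.py t13
```

```text
clock: 35.37
tool_pos: [0.4983, 0.0673, 0.2255]
eef_rot: [-0.029, 1.0, 0.0, 0.003]
contact_force: [-0.5, 0.1, -0.3]
opening: 0.45
finger_force: 0.0
t 35.37 p [0.4983 0.0673 0.2255] F [-0.5  0.1 -0.3] op 0.45 ff 0.0
[[-0.998, -0.058, 0.006], [-0.058, 0.998, 0.0], [-0.006, 0.0, -1.0]] q [ 0.06  0.53 -0.45  1.91  0.32  0.77  1.06]
w1 gate top 461 [-0.0296  0.5745]
knob 113 [0.5317 0.036  0.1018]
  y -0.03 78 0.1046 0.1006
  y -0.015 19 0.1027 0.0993
  y 0 42 0.1185 0.1003
  y 0.02 23 0.1021 0.1003
  y 0.06 29 0.103 0.1007
  y 0.1 23 0.1026 0.1002
post cap 73 [0.59400579 0.06957606 0.12367459]
w13 gate top 322 [0.0177 0.5713]
knob 148 [0.5317 0.0359 0.1018]
  y -0.03 103 0.1049 0.1009
  y -0.015 24 0.1032 0.1003
  y 0 57 0.1198 0.1004
  y 0.02 31 0.1028 0.101
  y 0.06 32 0.1029 0.0996
  y 0.1 29 0.1025 0.1002
post cap 93 [0.59390551 0.06987589 0.12367488]
t13 needle 1.53 1.5531662477906163 depth 145.1153
t13 c [0.6869 0.1278] index 20 1.512 needle 5 1.49 1.329
```

```bash
python3 - <<'E'
from h import *
grab('scene','s13'); D=load('w13'); print(proj(D,[.687,.128,.142]).round())
E
python3 ndl.py w13 s13; python3 dial.py w13 s13
```

```text
[[383. 454.]]
w13 needle 1.59 1.6022457344923513 depth 149.01614
s13 needle 1.62 1.6228975811004578 depth 74.53926
w13 c [0.6868 0.1259] index 0 None needle 21 1.47 1.111
s13 c [0.6888 0.1286] index 7 1.485 needle 0 None None
```

The estimates scatter by more than I'd like, so I take one close, centred wrist view of the dial and measure it in code.

```bash
python3 -m inch '0 -.032 .0104 -.003 0 0 0;0 -.032 .0104 -.003 0 0 0;0 -.032 .0104 -.003 0 0 0;0 -.032 .0104 -.003 0 0 0;0 -.032 .0104 -.003 0 0 0;0 0 0 0 0 0 0;0 0 0 0 0 0 0;0 0 0 0 0 0 0'
python3 - <<'E'
from h import *
st(); grab('wrist','w14'); D=load('w14'); a=D['im'].astype(int); pu=proj(D,[.687,.128,.142])[0]; print(pu)
V,U=np.mgrid[:480,:640]; m=(np.hypot(U-pu[0],V-pu[1])<130); W=np.array([atz(D,u,v,.142)[:2] for u,v in zip(U[m],V[m])]); C=a[m]
wh=C.min(1)>150; (cx,cy),rr=cv2.minEnclosingCircle(np.float32(W[wh&(np.hypot(*(W-[.687,.128]).T)<.053)])); print('disc',cx,cy,rr)
org=(C[:,0]-C[:,2]>60)&(C[:,0]>110)
for c0 in [W[org&(np.hypot(*(W-[.687,.128]).T)<.01)].mean(0), np.array([cx,cy])]:
    rel=W-c0; d=np.hypot(*rel.T); an=np.arctan2(rel@[.9987,.052],rel@[-.052,.9987])
    i=org&(d>.03)&(d<.055); print('hub',c0,'index',i.sum(),an[i].mean(),an[i].min(),an[i].max(),'rad',d[i].min(),d[i].max())
    dk=(C.max(1)<100)&(~org)
    for r0 in np.arange(.008,.037,.003):
        q=dk&(abs(d-r0)<.0015)&(abs(an-1.55)<.3); print('  r',r0.round(3),q.sum(),an[q].mean().round(3) if q.any() else None, (c0+r0).size and W[q].mean(0).round(4) if q.any() else None)
E
```

```text
clock: 36.18
tool_pos: [0.6524, 0.1274, 0.2361]
eef_rot: [-0.029, 1.0, -0.001, -0.002]
contact_force: [0.6, -0.0, -0.4]
opening: 0.498
finger_force: 0.0
t 36.18 p [0.6524 0.1274 0.2361] F [ 0.6 -0.  -0.4] op 0.498 ff 0.0
[[-0.998, -0.058, -0.004], [-0.058, 0.998, -0.001], [0.004, -0.001, -1.0]] q [-0.05  0.74 -0.42  1.39  0.32  1.08  1.1 ]
[319.35601519 272.45757454]
disc 0.6869434118270874 0.1279885470867157 0.053083281964063644
hub [0.68664471 0.1260694 ] index 173 1.5010289564064434 1.3964724956106012 1.6011943768983177 rad 0.03553500912481118 0.04946139072155124
  r 0.008 0 None None
  r 0.011 0 None None
  r 0.014 0 None None
  r 0.017 0 None None
  r 0.02 0 None None
  r 0.023 0 None None
  r 0.026 0 None None
  r 0.029 0 None None
  r 0.032 0 None None
  r 0.035 0 None None
hub [0.68694341 0.12798855] index 173 1.5448267089073333 1.4414112963516326 1.6497730159165722 rad 0.03505409839826597 0.048830375696898305
  r 0.008 0 None None
  r 0.011 0 None None
  r 0.014 0 None None
  r 0.017 0 None None
  r 0.02 0 None None
  r 0.023 0 None None
  r 0.026 0 None None
  r 0.029 0 None None
  r 0.032 0 None None
  r 0.035 0 None None
```

Run:
```python
from h import *
D=load('w14'); g=D['im'].astype(np.float32); c=np.array([.6866,.1261]); ex=np.array([.9987,.052]); ey=np.array([-.052,.9987]); th=np.arange(-.5,3.6,.02)
for r in np.arange(.006,.042,.003):
    X=proj(D,[[*(c+r*(np.cos(a)*ey+np.sin(a)*ex)),.143] for a in th]).astype(np.float32)
    v=cv2.remap(g,X[:,0].reshape(1,-1),X[:,1].reshape(1,-1),cv2.INTER_LINEAR)[0]; b=v.mean(1)
    w=np.clip(np.median(b)-b-40,0,None); s=np.abs(th-1.55)<.5; print(r.round(3),'med',np.median(b).round(),'min',b[s].min().round(),'at',th[s][b[s].argmin()].round(2),'cent',((w*th)[s].sum()/max(w[s].sum(),1e-6)).round(3),v[s][b[s].argmin()].round())
```

```text
0.006 med 254.0 min 131.0 at 1.42 cent 1.427 [143. 132. 120.]
0.009 med 254.0 min 117.0 at 1.4 cent 1.415 [120. 118. 115.]
0.012 med 254.0 min 111.0 at 1.44 cent 1.463 [112. 112. 109.]
0.015 med 254.0 min 118.0 at 1.46 cent 1.448 [118. 120. 116.]
0.018 med 254.0 min 120.0 at 1.44 cent 1.448 [123. 121. 118.]
0.021 med 254.0 min 113.0 at 1.46 cent 1.459 [114. 114. 111.]
0.024 med 254.0 min 111.0 at 1.46 cent 1.46 [114. 112. 109.]
0.027 med 254.0 min 116.0 at 1.46 cent 1.605 [118. 116. 114.]
0.03 med 254.0 min 104.0 at 1.44 cent 1.556 [105. 104. 102.]
0.033 med 254.0 min 134.0 at 1.46 cent 1.47 [137. 135. 131.]
0.036 med 254.0 min 162.0 at 1.54 cent 1.505 [198. 166. 123.]
0.039 med 254.0 min 173.0 at 1.6 cent 1.497 [218. 179. 121.]
0.042 med 254.0 min 171.0 at 1.6 cent 1.518 [213. 174. 126.]
```

In this close view the needle reads 1.46-1.47 and the index 1.50, about 1.3 mm apart at the tip, inside the 3 mm limit. The latch bar's height and the drawer post's position match the first pictures, and the latch flange matched before release, so I'm handing in.

```bash
python3 -c "
from plant import r
print(r.finish_job())"
```

```text
the job is handed in; nothing more can be done
None
```

I handed the job in, but no verdict came back: both green pulls lie flat in the drawer with studs up, the drawer is home, the gate is shut with its latch bar down, and the needle is about 1.3 mm from the index by my measurement.

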